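Fit a glass solar panel to a sensor box

ROBOT

A 7-joint arm with a two-finger parallel gripper is mounted at the origin on the work surface. World frame = base frame: x ahead of the robot, y to its left, z up, the work surface at z = 0. Lengths are in m, angles in rad, forces in N, time in s.
With the tool pointing down it reaches from about 0.4 to 0.85 m from the base axis. Payload 4.5 kg.
Tool frame: the origin (TCP) lies midway between the tips of the shut fingers; the grasp point (between the pads) lies 19 mm behind it; z points along the fingers, y is the line along which they close (so a half turn about z gives the same grasp; the last joint's range is limited). The gripper opens to 88 mm and grips with 3 to 60 N. Pads are 18 mm wide; open, the fingers measure 123 mm over their backs; the gripper's body (75 mm by 187 mm) begins 45 mm behind the grasp point.
Start: joints at [1.317, 0.689, -0.195, 1.565, 0.157, 0.902, -0.215], TCP at [0.177, -0.599, 0.239] pointing down, gripper open.
Joint ranges: [-3.01, 3.01], [-0.46, 2.08], [-1.47, 1.51], [0.13, 2.56], [-1, 4.14], [0.04, 2.09], [-2.66, 2.66]. Speed limits (rad/s): [2.57, 2.57, 3.14, 3.14, 3.14, 3.14, 3.14].

INTERFACE

Orientations are given as a unit quaternion [x, y, z, w].
In Python, from plant import r gives the robot as it stands.
- The arm moves only by the tool move_arm, never from a script. Its argument "targets" is a list that holds one entry, the list of rows, each a list of 7 numbers: the opening, from 0 (shut) to 1 (fully open), then the shift along the tool's x, y, z in mm, then the turn, a rotation vector about the tool's x, y, z in degrees. In form: [[[claw, dx, dy, dz, ax, ay, az], ...]]. A call has 1 to 10 rows; each row is the pose to reach, as a shift and turn from the pose commanded when the call began, along the tool's axes at that moment; what a row does not reach only later rows make up. A row lasts 1/8 s, in which the tool goes at most 62.5 mm and 10.7 degrees, less where a joint would pass 70% of its speed; a pose out of reach is approached as far as the arm can. A call with a gripper value outside its range is refused whole. The fingers move at their own pace and stop on an object; "newtons" is the grip in N (left out, the last holds). Time passes only in rows, so rows that repeat a pose let the fingers close. It gives the time, the measured TCP pose, the force, the opening and the grip force at its end, in the units of the state.
- r.get_state(): the state, without advancing time (a new reading comes with each control period).
- r.snapshot(name): name is "scene" or "top" or "wrist"; returns the picture (420x560x3 uint8, red, green, blue); there is no depth.
- r.camera_info(name): a dict with "fx", "fy", "cx", "cy" (pixels), "R" (3x3) and "t" (3): a world point X has camera coordinates R X + t. Camera axes: x right, y down, z forward; pixel columns grow to the right and rows downward; lengths in m; the calibration is good to about 2 mm. A picture is of the moment at which its call begins: read the wrist's pose just before it. camera_info takes no time and is no camera call; for the wrist camera it gives the pose at the moment of the call.
- r.finish_job(): hands the job in; it is judged then, once.
The state is a dict: "clock": time; "q": joint angles; "qd": joint speeds; "joint_torque": joint torques, N m; "tool_pos": TCP position; "eef_rot": TCP orientation; "contact_force": force on the tool from outside, world axes, zero at the start; "moment": the same for the moment, N m; "opening": opening from 0.0 (shut) to 1.0 (fully open); "finger_force": force on a finger pad.
Only numpy, scipy, OpenCV 4.12 (cv2) and the standard library are available. Lean on these libraries where they do the work, as an engineer would, in place of code of your own. Each camera call takes 0.05 s, during which the arm holds its last target. There are 200 camera calls.

TASK

Take the solar panel out of the white rack, lay it to rest on the orange easel and let go so that you can grip it another way, then clip it onto the sloping mount of the blue sensor box: glass up, lower edge pushed under the red spring stop, upper edge dropped behind the yellow keeper, so that it lies flat on the mount. The glass is fragile: hold and press it gently all the way, and leave the other things where they are.

Things in the scene. Friction and masses are not known exactly. Their poses are not given: they have to be found in the camera images.
- panel: framed solar panel, a slab 110 x 60 x 8 mm, about 0.14 kg, dark cells on one face, standing upright in one of the rack's three slots. Origin: slab centre; +x: normal of the glass face; y: along its 60 mm width; +z: from lower to upper 60 mm edge. FRAGILE: breaks if the fingers squeeze it with more than 70 N (on one pad) or it is pressed on rack, easel or box with more than 35 N.
- panel_top (a point): middle of the panel's upper edge (55 mm from its centre along +z); 118 mm over the table while in the rack
- panel_foot (a point): middle of the panel's lower edge (55 mm from its centre along -z), the edge that goes under the red stop
- rack: white fixed rack, 150 x 80 mm, origin under its centre. Three slots 46 mm apart along its x, each 11 mm wide (x) and 70 mm long (y), floor 8 mm and fins 38 mm over the table; end walls across y to 60 mm. Two slots hold blank plates 60 x 8 x 70 mm (tops 78 mm up). The panel's glass faces the rack's +x.
- easel: orange fixed easel, 34 mm wide (base plate 50 mm), origin on the table. Its face slopes at 60 degrees from the horizontal, falling towards its +x, with a ledge at its foot for the panel's lower edge. 13 mm of panel overhang on both sides; the face ends 78 mm up-slope of the ledge, so the upper 32 mm of a panel are free underneath.
- easel_foot (a point): point in the easel's face at the inner corner of the ledge, 15 mm over the table, mid width: a panel at rest has the middle of its lower back edge here. The ledge stands 14 mm out from the face. From here the face rises towards the easel's -x at 60 degrees.
- sensor_box: blue fixed sensor box, 110 x 100 mm and 60 mm high, origin at the centre of its underside; the sloping mount stands on its top
- mount: grey sloping mount on the blue box, 36 mm wide (panel overhangs 12 mm each side). Origin in its upper surface, 110 mm over the table; +x runs down the slope (30 degrees), +z is the surface's normal, y level. Clipped in, the panel's back lies on the surface, centred on the origin, lower edge at x = +55 mm, upper edge at -55 mm. The box top is 50 mm below the surface.
- keeper (a point): middle of the yellow keeper's inner face at the mount's upper end (x = -55 mm in its frame), at the surface; the keeper stands 5 mm over the surface
- end_stop (a joint): red spring stop at the mount's lower end, slides down-slope: 0 m when free (its face then at x = +51 mm in the mount's frame), 0.004 with the panel clipped in, 0.016 at its end. Its spring starts at 2 N and gains 0.5 N per mm.
- stop_face (a point): middle of the stop's inner face, 4 mm over the mount's surface; the stop has a lip 13 mm over the surface that reaches 7 mm over the panel's lower edge
- blank_yellow: yellow blank plate 60 x 8 x 70 mm standing in the rack, origin at its centre; leave alone
- blank_grey: grey blank plate, same size, standing in the rack; leave alone
- power_bank: white power bank 70 x 130 x 16 mm lying on the table, origin under its centre; leave alone
- amber_bottle: amber bottle, 80 mm across, 150 mm tall, origin under its centre; leave alone
- jar: white jar with blue cap, 60 mm across, 70 mm tall, origin under its centre; leave alone
- circuit_board: circuit board on an orange base 55 x 75 mm, 22 mm high, origin under its centre; leave alone
Not all that is in view belongs to the job. There is more than one size of the easel; the job needs the middle-sized. Of the things that look like the panel, the smallest one is meant.

How it is judged:
By the outcome, as a careful person would: the job done as asked, in the order asked, and still so for the second after the job is handed in, with the robot touching nothing.
It also fails if it takes over 58 s, if anything falls off the work surface, if the arm or the gripper's body presses on something with over 40 N, if the wrist force passes 120 N, or if a joint passes its speed limit or range.

## Working session

There is one attempt and no reset: what is moved stays moved. The work goes in short steps, Python scripts to look and compute and a tool call to move; the robot and the scene stay as the last step left them, time stands still between calls to the robot, and variables do not carry over. Pictures are saved under pics/ and viewed, at most 10 in all, crops included, and the job is handed in when it is done.

Besides the shell and the picture viewer there is one more tool, called after "Call:" as name(argument=value, ...) on one line, values as JSON. move_arm: Moves the arm, as the interface text tells. Its arguments: {"type":"object","properties":{"targets":{"type":"array","items":{"type":"array","items":{"type":"array","items":{"type":"number"}}}},"newtons":{"type":"number"}},"required":["targets"]}

```bash
ls; mkdir -p pics
python3 - <<'E'
from plant import r
import cv2,json
s=r.get_state();print({k:(v if not hasattr(v,'tolist') else v.tolist()) for k,v in s.items()})
for n in ["scene","top"]:
    cv2.imwrite(f"pics/{n}0.png",r.snapshot(n)[:,:,::-1]);c=r.camera_info(n);print(n,c)
E
```

```text
pics
{'clock': 0.0, 'q': [1.3168015073628718, 0.6899767900328835, -0.1945011365078393, 1.5663423243246286, 0.15730353667385627, 0.9024898612371729, -0.2150939766744675], 'qd': [0.0001216353477253078, 0.0011140120522266615, 0.0013614646243859825, 0.0012288159605412176, -0.001332517000671412, 0.0019137594053499807, -0.0005135446340675025], 'joint_torque': [-0.00018394748167338548, -52.755775451660156, -1.266760602593422, -15.342323184013367, -0.0526548782363534, 0.006599262706004083, 0.00015016820725577418], 'tool_pos': [0.17716527883634847, -0.5987074607961863, 0.23791464884250807], 'eef_rot': [0.9896582924300341, 0.14344208368599345, -0.0002012147954916135, -0.0008901488053922148], 'contact_force': [0.1278597424508817, 0.4061399696770715, 0.014685056132505385], 'moment': [-0.03713116256241165, 0.013326803258735148, -0.02544492277997498], 'finger_force': 0.0, 'opening': 0.997189630287817}
scene {'fx': 448.34358804899193, 'fy': 448.34358804899193, 'cx': 279.0218575857004, 'cy': 206.37712916798642, 'R': array([[ 0.50467113,  0.8631107 ,  0.01862714],
       [ 0.667127  , -0.37620086, -0.64297315],
       [-0.54794946,  0.33691666, -0.76566217]]), 't': array([-0.3094267 , -0.29625593,  1.28730782])}
top {'fx': 392.2773898223562, 'fy': 392.2773898223562, 'cx': 281.44854718055143, 'cy': 213.61604137082142, 'R': array([[-0.01921817, -0.9996313 , -0.01918136],
       [-0.98087522,  0.02256718, -0.19332492],
       [ 0.19368651,  0.01509917, -0.98094727]]), 't': array([0.03700999, 0.56955575, 0.93340535])}
```

View pics/scene0.png

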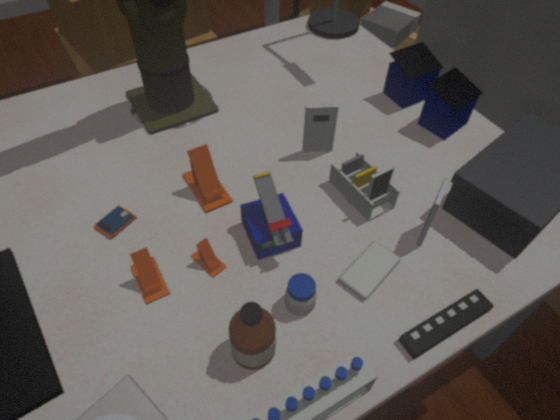

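View pics/top0.png

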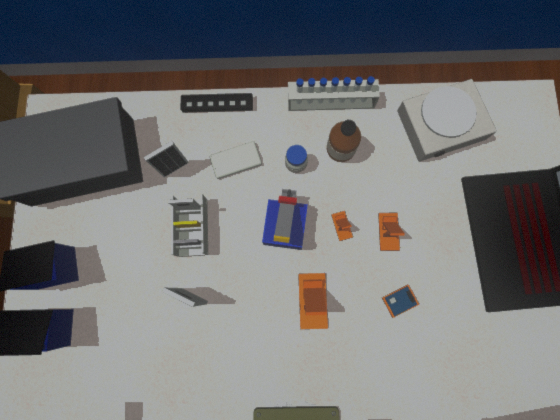

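The scene view shows the rack at about (365,185), the box and mount at (270,220), the middle easel at (150,275), the small one at (208,258) and the large one at (207,178). In the top view the rack is at (190,225), the box at (287,222) and the middle easel at (389,231). I'll enlarge these areas.

```bash
cat > h.py <<'E'
from plant import r
import numpy as np, cv2
from scipy.spatial.transform import Rotation as Rot
def cam(n):
    c=r.camera_info(n);return c
def ray(c,u,v):
    R=np.array(c['R']);t=np.array(c['t']);d=R.T@np.array([(u-c['cx'])/c['fx'],(v-c['cy'])/c['fy'],1]);return -R.T@t,d/np.linalg.norm(d)
def onz(c,u,v,z):
    o,d=ray(c,u,v);return o+d*(z-o[2])/d[2]
def tri(*obs):
    A=np.zeros((3,3));b=np.zeros(3);L=[]
    for c,u,v in obs:
        o,d=ray(c,u,v);P=np.eye(3)-np.outer(d,d);A+=P;b+=P@o;L.append((o,P))
    X=np.linalg.solve(A,b);return X,max(np.linalg.norm(P@(X-o)) for o,P in L)
def proj(c,X):
    p=np.array(c['R'])@X+np.array(c['t']);return np.array([c['fx']*p[0]/p[2]+c['cx'],c['fy']*p[1]/p[2]+c['cy']])
E
python3 - <<'E'
import cv2,numpy as np
from h import *
s=cv2.imread("pics/scene0.png");t=cv2.imread("pics/top0.png")
def cr(im,u,v,w,h,k):
    o=cv2.resize(im[v:v+h,u:u+w],None,fx=k,fy=k,interpolation=cv2.INTER_CUBIC)
    return cv2.convertScaleAbs(o,alpha=1.3)
A=np.hstack([cr(s,310,130,100,100,3),cr(s,225,160,90,100,3),cr(s,120,230,75,100,3)])
B=np.hstack([cr(t,150,180,100,100,3),cr(t,250,180,90,100,3),cr(t,350,190,75,100,3)])
cv2.imwrite("pics/m1.png",np.vstack([A,B]))
ct=cam("top");
for n,u,v,z in [("rack",189,225,.0),("box",287,222,.06),("easelM",389,231,0.0),("L",313,300,0),("S",342,225,0)]:print(n,onz(ct,u,v,z).round(3))
cs=cam("scene")
print(cam("wrist"))
E
```

```text
rack [0.556 0.273 0.   ]
box [0.548 0.011 0.06 ]
easelM [ 0.528 -0.256  0.   ]
L [ 0.355 -0.05   0.   ]
S [ 0.547 -0.134  0.   ]
{'fx': 366.4745860447493, 'fy': 366.4745860447493, 'cx': 281.3774857406763, 'cy': 210.2005399631185, 'R': array([[ 0.28292741, -0.95913891, -0.00215248],
       [-0.91872495, -0.2716493 ,  0.28662018],
       [-0.27549329, -0.07911517, -0.95804188]]), 't': array([-0.62259803, -0.04098048,  0.39092215])}
```

View pics/m1.png

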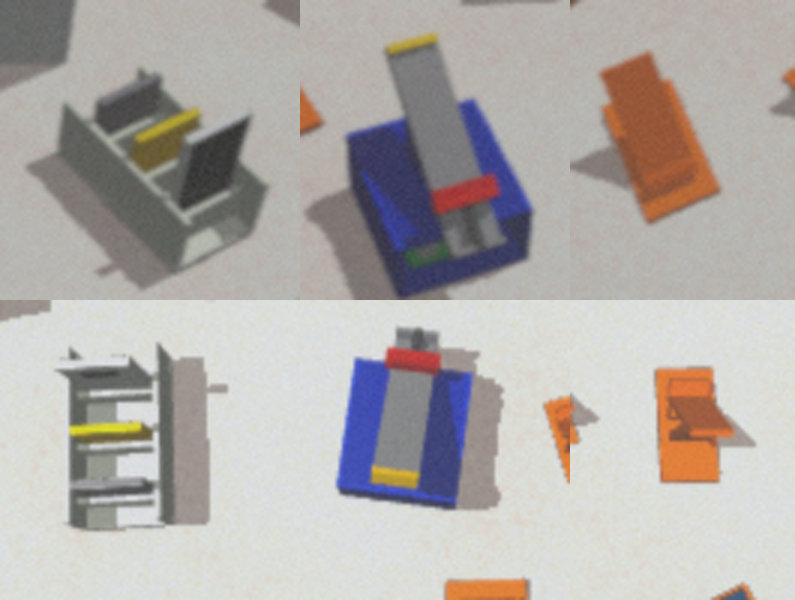

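The montage shows three things:
- **Panel:** it stands in the far (+x) slot of the rack, with the glass facing +x.
- **Mount:** it slopes down towards +x, with the red stop on the far side and the yellow keeper on the near side.
- **Middle easel:** it is at about (0.53, -0.26), with its ledge towards +x.

Next I'll move the wrist camera over each one.

Call:
move_arm(targets=[[[1,413,-232,0,0,0,16.5],[1,413,-232,0,0,0,16.5],[1,413,-232,0,0,0,16.5],[1,413,-232,0,0,0,16.5],[1,413,-232,0,0,0,16.5],[1,413,-232,0,0,0,16.5],[1,413,-232,0,0,0,16.5],[1,413,-232,0,0,0,16.5],[1,413,-232,0,0,0,16.5]]])

```text
clock: 1.23
tool_pos: [0.51, -0.2557, 0.2383]
eef_rot: [1.0, 0.003, 0.0, -0.001]
contact_force: [-0.3, -0.7, -0.0]
opening: 0.999
finger_force: 0.0
```

```bash
cat >> h.py <<'E'
import pickle
def shot(tag):
    s=r.get_state();c=r.camera_info("wrist");im=r.snapshot("wrist");cv2.imwrite(f"pics/w_{tag}.png",im[:,:,::-1]);pickle.dump((c,im),open(f"pics/w_{tag}.pkl","wb"))
    print(tag,s['clock'],np.round(s['tool_pos'],4),np.round(s['eef_rot'],4),'cam',np.round(-np.array(c['R']).T@c['t'],3))
E
python3 -c "from h import *;shot('A')"
```

```text
A 1.225 [ 0.51   -0.2557  0.2383] [ 1.0e+00  3.4e-03  5.0e-04 -1.1e-03] cam [ 0.582 -0.255  0.385]
```

Call:
move_arm(targets=[[[1,0,-150,0,0,0,0],[1,0,-150,0,0,0,0],[1,0,-150,0,0,0,0],[1,0,-150,0,0,0,0]]])

```text
clock: 1.78
tool_pos: [0.5069, -0.1092, 0.2387]
eef_rot: [1.0, 0.001, -0.0, 0.0]
contact_force: [0.7, -0.8, 1.2]
opening: 0.996
finger_force: 0.0
```

```bash
python3 -c "from h import *;shot('B')"
```

```text
B 1.775 [ 0.5069 -0.1092  0.2387] [ 1.e+00  8.e-04 -5.e-04  0.e+00] cam [ 0.579 -0.108  0.386]
```

Call:
move_arm(targets=[[[1,0,-160,0,0,0,0],[1,0,-160,0,0,0,0],[1,0,-160,0,0,0,0],[1,0,-160,0,0,0,0]]])

```text
clock: 2.33
tool_pos: [0.5081, 0.0508, 0.2386]
eef_rot: [1.0, 0.001, 0.0, -0.0]
contact_force: [-0.4, -0.5, -0.2]
opening: 1.002
finger_force: 0.0
```

```bash
python3 -c "from h import *;shot('C')"
```

```text
C 2.325 [0.5081 0.0508 0.2386] [ 1.e+00  7.e-04  2.e-04 -0.e+00] cam [0.58  0.052 0.386]
```

Call:
move_arm(targets=[[[1,30,-170,20,0,0,0],[1,30,-170,20,0,0,0],[1,30,-170,20,0,0,0],[1,30,-170,20,0,0,0]]])

```text
clock: 2.88
tool_pos: [0.5386, 0.2218, 0.2179]
eef_rot: [1.0, 0.001, 0.0, -0.0]
contact_force: [-0.2, -0.4, 0.3]
opening: 0.999
finger_force: 0.0
```

```bash
python3 -c "
from h import *
shot('D')
f=lambda t:cv2.imread(f'pics/w_{t}.png')
m=np.vstack([np.hstack([f('A'),f('B')]),np.hstack([f('C'),f('D')])])
cv2.imwrite('pics/m2.png',cv2.convertScaleAbs(cv2.resize(m,(800,600),interpolation=cv2.INTER_AREA),alpha=1.2))"
```

```text
D 2.875 [0.5386 0.2218 0.2179] [ 1.e+00  9.e-04  1.e-04 -4.e-04] cam [0.611 0.223 0.365]
```

View pics/m2.png

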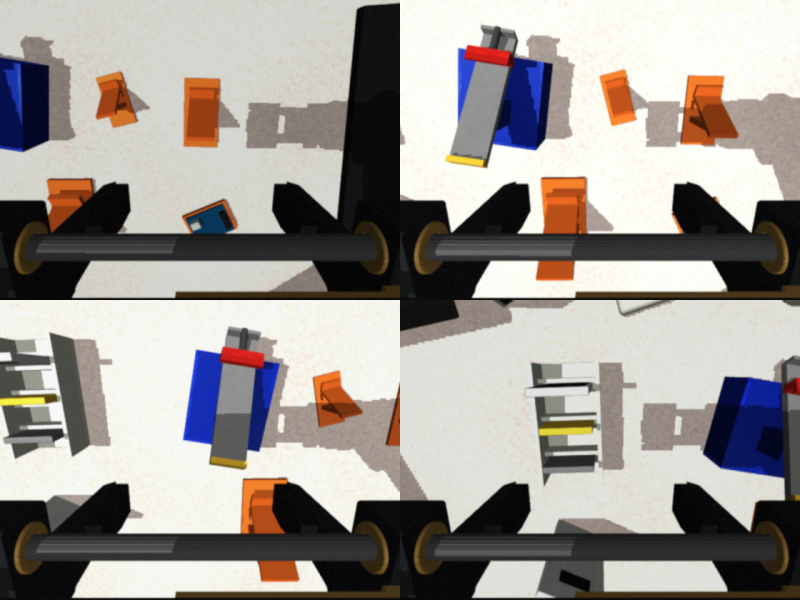

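The mosaic shows the middle easel at (200,112) in A and (710,105) in B. The mount runs from the keeper at (466,160) to the stop at (488,55) in B and is also in C. The rack is in D at (565,420), with the panel's white top edge at (558,390). I'll take one more rack view, then extract the contours.

Call:
move_arm(targets=[[[1,-20,-80,10,0,0,0],[1,-20,-80,10,0,0,0],[1,-20,-80,10,0,0,0]]])

```text
clock: 3.3
tool_pos: [0.518, 0.2989, 0.2085]
eef_rot: [1.0, -0.0, -0.0, 0.001]
contact_force: [0.2, -1.0, -0.5]
opening: 0.998
finger_force: 0.0
```

Run:
```python
from h import *
shot('E')
def L(t): return pickle.load(open(f'pics/w_{t}.pkl','rb'))
def cr(t,u,v,w,h,k=3):
    im=L(t)[1][:,:,::-1];return cv2.resize(im[v:v+h,u:u+w],None,fx=k,fy=k,interpolation=cv2.INTER_CUBIC)
im=np.zeros((600,800,3),np.uint8)
def put(x,y,c): im[y:y+c.shape[0],x:x+c.shape[1]]=c
put(0,0,cr('A',245,95,75,120,2.5));put(190,0,cr('B',385,95,95,110,2.5));put(430,0,cr('D',170,80,120,110,3))
put(0,300,cr('B',55,25,110,220,1.36) );put(190,300,cr('C',250,30,110,220,1.36));put(430,330,cr('E',200,80,120,90,3))
cv2.imwrite('pics/m3.png',im)
def cont(t,name,f,minA=25):
    c,i=L(t);hsv=cv2.cvtColor(i,cv2.COLOR_RGB2HSV);m=f(hsv).astype(np.uint8)
    m[330:]=0
    cs,_=cv2.findContours(m,cv2.RETR_EXTERNAL,cv2.CHAIN_APPROX_NONE)
    for k in cs:
        a=cv2.contourArea(k)
        if a>minA:
            p=cv2.approxPolyDP(k,2.0,True)[:,0]
            print(t,name,int(a),np.round(cv2.minAreaRect(k)[0],1),np.round(cv2.minAreaRect(k)[1],1),p.tolist())
H=lambda a,b,s,v0=40,v1=256:(lambda h:(h[...,0]>=a)&(h[...,0]<=b)&(h[...,1]>s)&(h[...,2]>=v0)&(h[...,2]<v1))
for t in 'ABCDE':
    i=L(t)[1];
    if t in'AB':
        cont(t,'orange',H(5,17,120),200);cont(t,'dark',H(5,17,120,40,205),200)
    cont(t,'red',lambda h:((h[...,0]<4)|(h[...,0]>175))&(h[...,1]>150)&(h[...,2]>60),60)
    cont(t,'yel',H(22,33,120),60)
    if t in 'BC': cont(t,'blue',H(110,130,120,40),500)
```

```text
E 3.3 [0.518  0.2989 0.2085] [ 1.e+00 -3.e-04 -1.e-04  7.e-04] cam [0.59  0.3   0.355]
A orange 468 [293.1 310.3] [44.2 66.5] [[313, 279], [256, 302], [256, 307], [267, 327], [268, 324], [259, 306], [308, 285], [313, 287], [327, 318], [331, 319]]
A orange 3000 [ 99.  287.4] [74.1 64.7] [[128, 251], [66, 252], [69, 269], [67, 279], [72, 285], [67, 306], [72, 325], [131, 271]]
A orange 4454 [282.  157.1] [49.2 95.9] [[259, 109], [257, 202], [302, 205], [307, 111]]
A orange 2824 [155.8 141.2] [74.3 53.3] [[167, 100], [134, 110], [142, 131], [134, 163], [136, 166], [152, 163], [159, 178], [190, 170]]
A dark 468 [293.1 310.3] [44.2 66.5] [[313, 279], [256, 302], [256, 307], [267, 327], [268, 324], [259, 306], [308, 285], [313, 287], [327, 318], [331, 319]]
A dark 3000 [ 99.  287.4] [74.1 64.7] [[128, 251], [66, 252], [69, 269], [67, 279], [72, 285], [67, 306], [72, 325], [131, 271]]
A dark 4454 [282.  157.1] [49.2 95.9] [[259, 109], [257, 202], [302, 205], [307, 111]]
A dark 2824 [155.8 141.2] [74.3 53.3] [[167, 100], [134, 110], [142, 131], [134, 163], [136, 166], [152, 163], [159, 178],
[... 1924 characters left out ...]
79, 138], [77, 132], [23, 134], [0, 137], [0, 146], [54, 145], [77, 141]]
C blue 2799 [362.5 147.4] [ 30.6 126.1] [[390, 89], [370, 86], [367, 96], [358, 97], [347, 199], [349, 209], [362, 210]]
C blue 4815 [285.3 135.4] [ 40.6 127.4] [[275, 70], [257, 195], [296, 201], [310, 88], [306, 86], [308, 76]]
D red 340 [548.5 120.5] [23. 21.] [[559, 110], [556, 109], [539, 120], [538, 129], [559, 132]]
D yel 74 [552.5 276.5] [ 7. 13.] [[547, 274], [546, 279], [559, 280], [559, 273]]
D yel 1278 [232.1 178.8] [19.1 76.4] [[270, 169], [207, 170], [194, 180], [195, 189], [267, 186]]
E yel 1238 [329.5 155.5] [18.2 79.1] [[369, 153], [355, 146], [348, 149], [291, 148], [290, 162], [291, 165], [369, 163]]
```

View pics/m3.png

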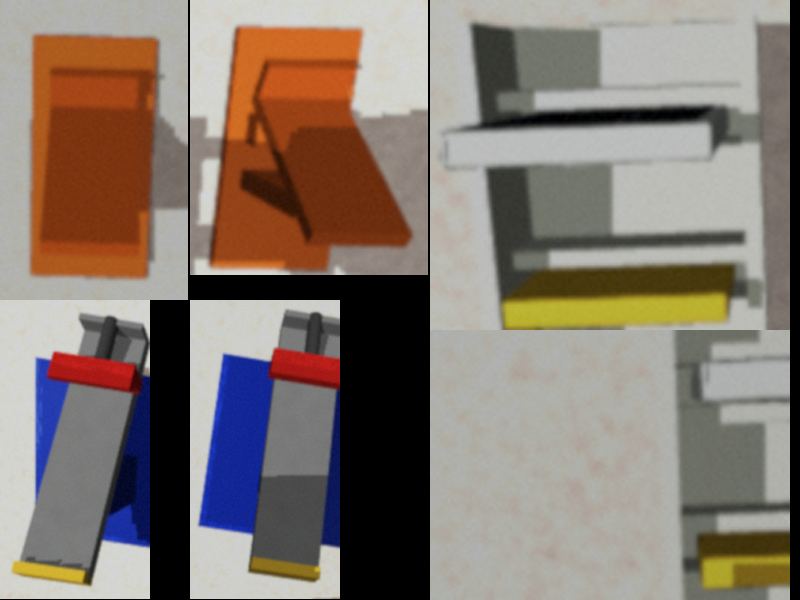

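The crops give these corners in full-image pixels:
- **Panel top edge in D:** (175,130) to (264,126).
- **Easel inner ledge line:** A v≈138, u 265 to 301. B v≈134, u 412 to 450.
- **Easel face top:** A v≈192. B v≈190.
- **Keeper and stop corners:** read from the colour contours.

I'll triangulate these.

Run:
```python
from h import *
C={t:pickle.load(open(f'pics/w_{t}.pkl','rb')) for t in 'ABCDE'}
c={t:C[t][0] for t in C}
def T(n,**k):
    X,e=tri(*[(c[t],*p) for t,p in k.items()]);print(n,X.round(4),round(e*1e3,1));return X
f1=T('easel foot L',A=(265,137.8),B=(412.2,134)); f2=T('foot R',A=(301,138.2),B=(449.8,134))
t1=T('easel top L',A=(261,192.2),B=(432.2,190.5)); t2=T('top R',A=(301.5,192.6),B=(473,189))
T('base tl',A=(259,109),B=(404,106));T('base tr',A=(307,111),B=(453,107));T('base bl',A=(257,204),B=(393,201.5))
k1=T('keep in L',B=(66,217),C=(296,219));k2=T('keep in R',B=(119,224.5),C=(345,226.5))
T('keep out L',B=(64,224),C=(294,229.5));T('keep out R',B=(120,233),C=(340,236.5))
for a,b,d in [('stop tl',(94,64.5),(312,66)),('stop tr',(157,72.5),(368,75)),('stop bl',(91,80),(309,85)),('stop br',(154,90),(367,93))]:T(a,B=b,C=d)
# mount surface edges right under lip: grey edges
T('box corner L',C=(275,70),B=(82,68));
# top camera/E panel: row profile near panel in E
im=C['E'][1].astype(int).sum(2)//3
for v in (94,97,100): print(v,im[v,280:400].tolist())
for u in (300,330,360):print(u,im[75:120,u].tolist())
for n in((175,129.7),(264,126.3)):print('D z.118',onz(c['D'],*n,.118).round(4))
```

```text
easel foot L [ 0.5468 -0.2379  0.0162] 0.1
foot R [ 0.5471 -0.2734  0.02  ] 0.2
easel top L [ 0.5061 -0.2371  0.0808] 0.9
top R [ 0.5067 -0.2717  0.081 ] 0.2
base tl [ 0.5737 -0.2314  0.0029] 0.3
base tr [ 0.5725 -0.2796  0.0056] 0.1
base bl [ 0.4751 -0.2283  0.0056] 0.3
keep in L [0.5011 0.0415 0.1428] 0.0
keep in R [0.4946 0.0066 0.1401] 0.0
keep out L [0.4953 0.0429 0.1447] 1.2
keep out R [0.4859 0.009  0.1354] 0.6
stop tl [0.6042 0.0292 0.0973] 0.2
stop tr [ 0.5989 -0.014   0.0897] 0.1
stop bl [0.5921 0.0314 0.1007] 1.0
stop br [ 0.5859 -0.0127  0.0963] 0.3
box corner L [0.6044 0.057  0.0607] 0.0
94 [171, 156, 123, 107, 107, 105, 99, 86, 77, 89, 129, 153, 143, 164, 173, 175, 176, 175, 175, 177, 174, 174, 176, 176, 174, 176, 177, 175, 176, 176, 174, 176, 175, 175, 175, 175, 176, 175, 176, 176, 175, 175, 175, 174, 176, 175, 176, 176, 177, 177, 175, 176, 175, 176, 176, 177, 175, 175, 175, 175, 172, 176, 174, 176, 174, 177, 173, 174, 175, 175, 177, 175, 175, 175, 176, 174, 174, 173, 177, 174, 173, 175, 174, 175, 176, 176, 175, 174, 174, 177, 176, 175, 176, 175, 174, 174, 173, 175, 17
[... 1342 characters left out ...]
6, 106, 108, 119, 142, 166, 175, 173, 168, 149, 132, 159, 174, 175, 174, 175, 177, 175, 175, 177, 174, 173, 157, 126, 132, 162, 173, 173, 173, 171, 158, 128, 109, 109, 106, 107, 107, 107, 105, 105]
330 [174, 172, 174, 173, 173, 173, 174, 172, 175, 171, 173, 174, 169, 152, 140, 164, 175, 176, 174, 175, 174, 175, 175, 174, 174, 172, 144, 102, 119, 162, 173, 173, 176, 173, 161, 152, 167, 174, 171, 175, 175, 174, 173, 175, 174]
360 [98, 98, 95, 88, 87, 91, 112, 146, 168, 171, 170, 157, 141, 149, 168, 175, 176, 176, 174, 173, 175, 175, 175, 174, 165, 138, 90, 92, 131, 164, 174, 172, 169, 145, 96, 74, 73, 71, 72, 70, 71, 70, 70, 70, 72]
D z.118 [0.5921 0.293  0.118 ]
D z.118 [0.5944 0.2342 0.118 ]
```

Run:
```python
from h import *
C={t:pickle.load(open(f'pics/w_{t}.pkl','rb')) for t in 'ABCDE'}
c={t:C[t][0] for t in C}
l=tri((c['D'],175,129.7),(c['E'],291,96.6));q=tri((c['D'],264,126.3),(c['E'],386,93));print(l,q)
for n in((291,96.6),(386,93)):print('E z.118',onz(c['E'],*n,.118).round(4))
p=[onz(c['C'],*x,.06)[:2] for x in[(275,70),(257,195),(390,89),(362,210)]];print(np.round(p,4))
for a,b in((0,1),(2,3)):
  d=p[a]-p[b];print(np.degrees(np.arctan2(d[1],d[0])),np.hypot(*d))
d=p[0]-p[2];print(np.degrees(np.arctan2(-d[0],d[1])),np.hypot(*d))
# grey mount surface edge lines in C: at rows between stop and keeper
im=C['C'][1].astype(int);
for v in (110,130,150): 
    row=im[v];sat=row.max(1)-row.min(1);g=[u for u in range(285,380) if sat[u]<25];print(v,g[0],g[-1],len(g))
im=C['B'][1].astype(int);
for v in (110,130,160): 
    row=im[v];sat=row.max(1)-row.min(1);g=[u for u in range(84,160) if sat[u]<25];print('B',v,g[0],g[-1],len(g))
```

```text
(array([0.59214438, 0.29348538, 0.11638479]), np.float64(0.00012908799884961007)) (array([0.59428159, 0.23432837, 0.11589943]), np.float64(3.706573967492621e-05))
E z.118 [0.5923 0.2936 0.118 ]
E z.118 [0.5943 0.2349 0.118 ]
[[ 0.6045  0.057 ]
 [ 0.4972  0.074 ]
 [ 0.5895 -0.0399]
 [ 0.483  -0.0231]]
-8.994714791990672 0.10857891674537573
-8.998139278420828 0.10788128830644476
-8.78003146344551 0.09812368857237871
110 309 355 47
130 306 353 48
150 304 379 50
B 110 100 151 52
B 130 94 146 53
B 160 86 140 55
```

```bash
python3 -c "
from h import *
s=r.get_state();print(np.round(s['q'],3),np.round(s['tool_pos'],4),s['eef_rot'])"
```

```text
[-0.608  0.686  0.016  1.688 -0.012  0.768 -2.161] [0.5187 0.2972 0.2088] [ 9.99998092e-01 -1.47404189e-03  2.58096289e-04  1.25536559e-03]
```

Call:
move_arm(targets=[[[0.5,75,33,45,0,0,-92.1],[0.5,75,33,45,0,0,-92.1],[0.5,75,33,45,0,0,-92.1],[0.5,75,33,45,0,0,-92.1],[0.5,75,33,45,0,0,-92.1],[0.5,75,33,45,0,0,-92.1],[0.5,75,33,45,0,0,-92.1],[0.5,75,33,45,0,0,-92.1],[0.5,75,33,45,0,0,-92.1],[0.5,75,33,45,0,0,-92.1]]])

```text
clock: 4.6
tool_pos: [0.594, 0.2631, 0.1636]
eef_rot: [0.696, 0.718, -0.001, 0.001]
contact_force: [-0.3, -1.1, 1.0]
opening: 0.5
finger_force: 0.0
```

```bash
cat >> h.py <<'E'
def goto(P,Rw):
    "shift mm / turn deg in present tool axes to reach world P, rotation matrix Rw"
    s=r.get_state();R0=Rot.from_quat(s['eef_rot']);print('t',round(s['clock'],2),'F',np.round(s['contact_force'],1),'fing',round(s['finger_force'],1),'op',round(s['opening'],3),'q',np.round(s['q'],2))
    print('tcp',np.round(s['tool_pos'],4),'d',np.round(R0.inv().apply(np.array(P)-s['tool_pos'])*1e3,1),'turn',np.round((R0.inv()*Rot.from_matrix(Rw)).as_rotvec(degrees=True),1))
def frame(y,z):
    y=np.array(y)/np.linalg.norm(y);z=np.array(z)/np.linalg.norm(z);return np.array([np.cross(y,z),y,z]).T
E
python3 - <<'E'
from h import *
shot('F');a=np.radians(2.1)
goto((.5932,.2639,.090),frame((np.cos(a),np.sin(a),0),(0,0,-1)))
cv2.imwrite('pics/F2.png',cv2.resize(cv2.imread('pics/w_F.png')[:,:],(560,420)))
E
```

```text
F 4.6 [0.594  0.2631 0.1636] [ 0.6961  0.7179 -0.0009  0.0011] cam [0.59  0.338 0.31 ]
t 4.65 F [-0.4 -0.1 -0.1] fing 0.0 op 0.504 q [-0.26  0.84 -0.44  1.55  0.44  0.86 -0.83]
tcp [0.5938 0.2639 0.1637] d [ 0.2 -0.6 73.7] turn [ 0.   0.1 -0.3]
```

View pics/F2.png

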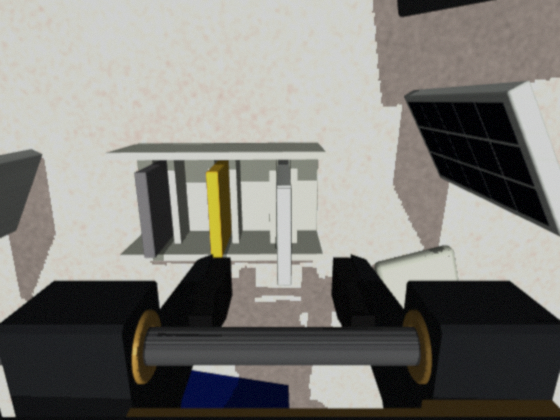

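The panel's top edge at columns 277-291 is centred between the fingers, with the blanks clear to the left. I'll descend and grip gently.

Call:
move_arm(targets=[[[0.5,0,-0.5,40,0,0,0],[0.5,0,-0.5,60,0,0,0],[0.5,0,-0.5,73,0,0,0],[0.5,0,-0.5,73,0,0,0],[0.04,0,-0.5,73,0,0,0],[0.04,0,-0.5,73,0,0,0],[0.04,0,-0.5,73,0,0,0],[0.04,0,-0.5,73,0,0,0]]], newtons=20)

```text
clock: 5.65
tool_pos: [0.5926, 0.2674, 0.0911]
eef_rot: [0.694, 0.72, 0.001, 0.0]
contact_force: [1.4, -0.7, 0.1]
opening: 0.086
finger_force: 19.8
```

Call:
move_arm(targets=[[[0.04,0,0,-8,0,0,0],[0.04,0,0,-30,0,0,0],[0.04,0,0,-60,0,0,0],[0.04,0,0,-100,0,0,0],[0.04,0,0,-140,0,0,0],[0.04,0,0,-175,0,0,0],[0.04,0,0,-175,0,0,0]]])

```text
clock: 6.52
tool_pos: [0.5931, 0.2685, 0.2689]
eef_rot: [0.694, 0.72, 0.003, 0.001]
contact_force: [-0.1, 0.3, -1.5]
opening: 0.086
finger_force: 20.0
```

Run:
```python
from h import *
shot('G')
cv2.imwrite('pics/top1.png',r.snapshot('top')[:,:,::-1]);cv2.imwrite('pics/scene1.png',r.snapshot('scene')[:,:,::-1])
a=np.radians(-1.5)
# easel frame
n=np.array([np.cos(a)*.866,np.sin(a)*.866,.5]);u=np.array([-.5*np.cos(a),-.5*np.sin(a),.866])
foot=np.array([.547,-.2555,.0155])
for off in (40,3):   # foot clearance along u / normal 6mm
    back=foot+u*.001*off+n*.001*(6 if off>5 else 3)
    top=back+n*.004+u*.110; P=top-u*.028
    print('off',off,P.round(4)); goto(P,frame(n,-u))
```

```text
G 6.525 [0.5931 0.2685 0.2689] [6.941e-01 7.199e-01 2.700e-03 6.000e-04] cam [0.588 0.342 0.416]
off 40 [ 0.4947 -0.2541  0.1262]
t 6.67 F [-0.7 -0.3 -2.1] fing 20.0 op 0.09 q [-0.24  0.73 -0.49  1.44  0.37  1.06 -0.77]
tcp [0.5912 0.2666 0.2643] d [-516.6 -115.2  139.3] turn [-30.1  -0.8   3.6]
off 3 [ 0.5106 -0.2545  0.0926]
t 6.67 F [-0.7 -0.3 -2.1] fing 20.0 op 0.09 q [-0.24  0.73 -0.49  1.44  0.37  1.06 -0.77]
tcp [0.5912 0.2666 0.2643] d [-517.5  -99.2  172.9] turn [-30.1  -0.8   3.6]
```

Call:
move_arm(targets=[[[0.04,-55,-12,0,0,0,0],[0.04,-115,-25,0,-5,0,1],[0.04,-175,-40,0,-10,0,2],[0.04,-235,-52,0,-15,0,3],[0.04,-295,-65,0,-20,0,3.6],[0.04,-355,-80,0,-25,0,3.6],[0.04,-415,-92,10,-30,-0.8,3.6],[0.04,-470,-105,40,-30.1,-0.8,3.6],[0.04,-517,-115,70,-30.1,-0.8,3.6],[0.04,-517,-115,85,-30.1,-0.8,3.6]]])

```text
clock: 7.92
tool_pos: [0.4896, -0.177, 0.211]
eef_rot: [0.697, 0.683, 0.143, 0.162]
contact_force: [1.5, -0.9, -1.3]
opening: 0.089
finger_force: 20.0
```

Run:
```python
from h import *
shot('H')
c,im=pickle.load(open('pics/w_G.pkl','rb'))
g=im.astype(int).sum(2)//3
print('G col284',[(v,int(g[v,284])) for v in range(150,330,3)])
a=np.radians(-1.5)
n=np.array([np.cos(a)*.866,np.sin(a)*.866,.5]);u=np.array([-.5*np.cos(a),-.5*np.sin(a),.866])
foot=np.array([.547,-.2555,.0155])
for off,m in ((30,6),(3,3)):
    P=foot+u*.001*(off+82)+n*.001*(m+4); goto(P,frame(n,-u))
h=cv2.imread('pics/w_H.png');s=r.snapshot('scene')[:,:,::-1];t=r.snapshot('top')[:,:,::-1]
o=np.zeros((600,800,3),np.uint8);o[:300,:400]=cv2.resize(h,(400,300));o[:300,400:]=cv2.resize(cv2.imread('pics/w_G.png'),(400,300))
o[300:,:400]=cv2.resize(s[180:330,70:270],(400,300));o[300:,400:]=cv2.resize(t[150:300,320:520],(400,300))
cv2.imwrite('pics/m4.png',o)
```

```text
H 7.925 [ 0.4896 -0.177   0.211 ] [0.6973 0.6835 0.1425 0.1622] cam [ 0.428 -0.098  0.343]
G col284 [(150, 135), (153, 126), (156, 127), (159, 128), (162, 124), (165, 129), (168, 174), (171, 201), (174, 200), (177, 200), (180, 118), (183, 99), (186, 96), (189, 99), (192, 97), (195, 98), (198, 95), (201, 96), (204, 96), (207, 98), (210, 96), (213, 95), (216, 96), (219, 98), (222, 98), (225, 99), (228, 97), (231, 98), (234, 100), (237, 100), (240, 101), (243, 153), (246, 203), (249, 202), (252, 204), (255, 203), (258, 205), (261, 205), (264, 205), (267, 205), (270, 205), (273, 205), (276, 206), (279, 204), (282, 203), (285, 204), (288, 205), (291, 204), (294, 203), (297, 205), (300, 206), (303, 206), (306, 140), (309, 126), (312, 130), (315, 134), (318, 133), (321, 128), (324, 126), (327, 51)]
t 7.97 F [-1.2 -3.6 -3.9] fing 20.0 op 0.086 q [ 0.76  0.59 -0.65  2.29  1.85  0.28 -1.56]
tcp [ 0.4879 -0.1816  0.209 ] d [-69.8 -26.5  90.6] turn [-5.2  1.5  0.5]
t 7.97 F [-1.2 -3.6 -3.9] fing 20.0 op 0.086 q [ 0.76  0.59 -0.65  2.29  1.85  0.28 -1.56]
tcp [ 0.4879 -0.1816  0.209 ] d [-69.1 -27.  117.8] turn [-5.2  1.5  0.5]
```

View pics/m4.png

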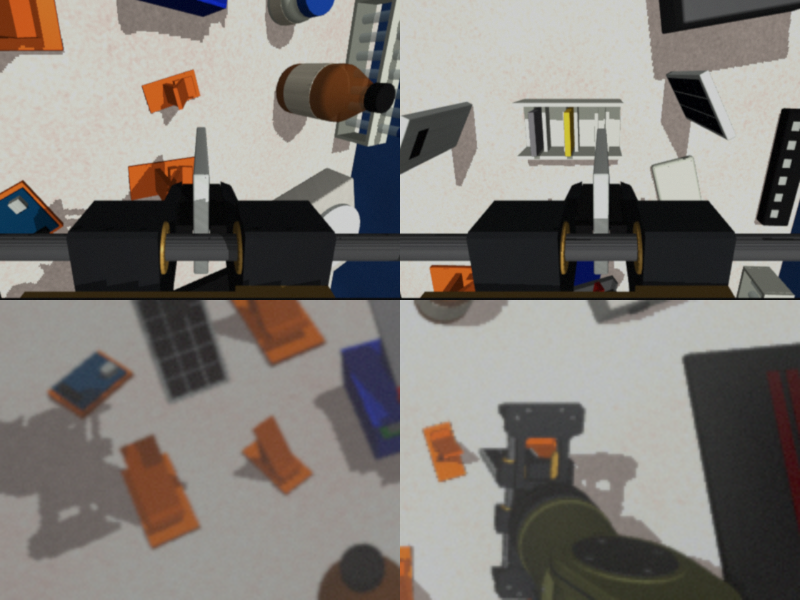

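The panel is held upright between the fingers in both wrist views, with its far top corner near (281,176). The scene view shows the middle easel at (160,490) in its crop and clear. I'll finish the approach and check the lateral offset in the grip.

Call:
move_arm(targets=[[[0.04,-40,-14,0,-3,1,0.5],[0.04,-70,-26,30,-5,1.5,0.5],[0.04,-70,-26,60,-5.2,1.5,0.5],[0.04,-70,-26,80,-5.2,1.5,0.5],[0.04,-70,-26,80,-5.2,1.5,0.5]]])

```text
clock: 8.7
tool_pos: [0.4995, -0.2474, 0.1297]
eef_rot: [0.69, 0.676, 0.183, 0.183]
contact_force: [-0.3, -0.0, -2.2]
opening: 0.087
finger_force: 20.0
```

```bash
cat > ez.py <<'E'
from h import *
a=np.radians(-1.5)
n=np.array([np.cos(a)*.866,np.sin(a)*.866,.5]);u=np.array([-.5*np.cos(a),-.5*np.sin(a),.866]);w=np.array([-np.sin(a),np.cos(a),0])
foot=np.array([.547,-.2555,.0155])
E
python3 - <<'E'
from ez import *
for t in 'GH':
    c,im=pickle.load(open(f'pics/w_{t}.pkl','rb'));g=im.astype(int).sum(2)//3
    for uu in (279,):print(t,uu,[(v,int(g[v,uu])) for v in range(160,200,2)])
q=[.5912,.2666,.2643]
c,_=pickle.load(open('pics/w_G.pkl','rb'))
R0=Rot.from_quat([6.941e-01,7.199e-01,2.700e-03,6.000e-04])
for v in (168,172,176,180):
    o,d=ray(c,280,v);o=R0.inv().apply(o-np.array([.5931,.2685,.2689]));d=R0.inv().apply(d)
    print(v,((o+d*(-.028-o[2])/d[2])*1e3).round(1))
for off,m in ((30,6),(3,3)):
    P=foot+u*.001*(off+82)+n*.001*(m+4); goto(P,frame(n,-u))
E
```

```text
G 279 [(160, 128), (162, 129), (164, 125), (166, 125), (168, 160), (170, 201), (172, 203), (174, 202), (176, 202), (178, 199), (180, 120), (182, 95), (184, 97), (186, 96), (188, 97), (190, 95), (192, 94), (194, 97), (196, 96), (198, 96)]
H 279 [(160, 205), (162, 200), (164, 199), (166, 201), (168, 201), (170, 201), (172, 200), (174, 199), (176, 193), (178, 130), (180, 95), (182, 94), (184, 95), (186, 96), (188, 98), (190, 93), (192, 95), (194, 94), (196, 96), (198, 96)]
168 [ 53.5  -2.3 -28. ]
172 [ 52.1  -2.3 -28. ]
176 [ 50.8  -2.3 -28. ]
180 [ 49.5  -2.3 -28. ]
t 8.7 F [-0.3 -0.  -2.2] fing 20.0 op 0.087 q [ 1.04  0.89 -0.87  2.28  2.27  0.5  -1.7 ]
tcp [ 0.4995 -0.2474  0.1297] d [-6.9 -5.8 10.7] turn [ 0.  -0.4  0.2]
t 8.7 F [-0.3 -0.  -2.2] fing 20.0 op 0.087 q [ 1.04  0.89 -0.87  2.28  2.27  0.5  -1.7 ]
tcp [ 0.4995 -0.2474  0.1297] d [-7.1 -8.8 37.7] turn [ 0.  -0.4  0.2]
```

Run:
```python
from h import *
T={'G':([6.941e-01,7.199e-01,2.700e-03,6.000e-04],[.5931,.2685,.2689]),'H':([0.6973,0.6835,0.1425,0.1622],[0.4896,-0.177,0.211])}
for t in T:
  c,_=pickle.load(open(f'pics/w_{t}.pkl','rb'));R0=Rot.from_quat(T[t][0]);p=np.array(T[t][1])
  for v in (177.5,179.5):
    o,d=ray(c,280,v);o=R0.inv().apply(o-p);d=R0.inv().apply(d)
    print(t,v,[((o+d*(z-o[2])/d[2])*1e3).round(1).tolist() for z in (.079,.082,.085)])
```

```text
G 177.5 [[28.6, -2.9, 79.0], [28.0, -2.9, 82.0], [27.4, -2.9, 85.0]]
G 179.5 [[27.3, -2.9, 79.0], [26.7, -2.9, 82.0], [26.1, -2.9, 85.0]]
H 177.5 [[28.2, -2.4, 79.0], [27.6, -2.4, 82.0], [27.0, -2.4, 85.0]]
H 179.5 [[26.9, -2.4, 79.0], [26.3, -2.4, 82.0], [25.7, -2.4, 85.0]]
```

Call:
move_arm(targets=[[[0.04,-4,-6,10,0,-0.4,0.2],[0.04,-4,-6,20,0,-0.4,0.2],[0.04,-4,-7,28,0,-0.4,0.2],[0.04,-4,-7,32,0,-0.4,0.2],[0.04,-4,-7,32,0,-0.4,0.2]]])

```text
clock: 9.32
tool_pos: [0.5096, -0.253, 0.0996]
eef_rot: [0.692, 0.674, 0.181, 0.187]
contact_force: [0.2, -0.1, -1.7]
opening: 0.088
finger_force: 20.0
```

Run:
```python
from ez import *
P=foot+u*.082+n*.004+w*.003; goto(P,frame(n,-u))
shot('I');goto(P,frame(n,-u))
t=r.snapshot('top')[:,:,::-1];s=r.snapshot('scene')[:,:,::-1]
o=np.zeros((600,800,3),np.uint8);o[:,:400]=cv2.resize(s[215:305,110:190],(400,600) if 0 else (400,450)).repeat(1,0) if 0 else cv2.copyMakeBorder(cv2.resize(s[215:305,110:210],(400,360)),0,240,0,0,cv2.BORDER_CONSTANT)
o[:300,400:]=cv2.resize(cv2.imread('pics/w_I.png'),(400,300));o[300:,400:]=cv2.resize(t[180:280,330:463],(400,300));cv2.imwrite('pics/m5.png',o)
```

```text
t 9.32 F [ 0.2 -0.1 -1.7] fing 20.0 op 0.088 q [ 1.03  0.97 -0.87  2.26  2.32  0.57 -1.71]
tcp [ 0.5096 -0.253   0.0996] d [ 1.5 -5.6  9.5] turn [0.2 0.1 0. ]
I 9.325 [ 0.5096 -0.253   0.0996] [0.6917 0.6736 0.181  0.1873] cam [ 0.436 -0.176  0.227]
t 9.38 F [-0.8 -0.7 -1.4] fing 20.0 op 0.089 q [ 1.03  0.97 -0.87  2.26  2.32  0.57 -1.71]
tcp [ 0.5095 -0.2531  0.0998] d [ 1.6 -5.7  9.8] turn [0.2 0.1 0. ]
```

View pics/m5.png

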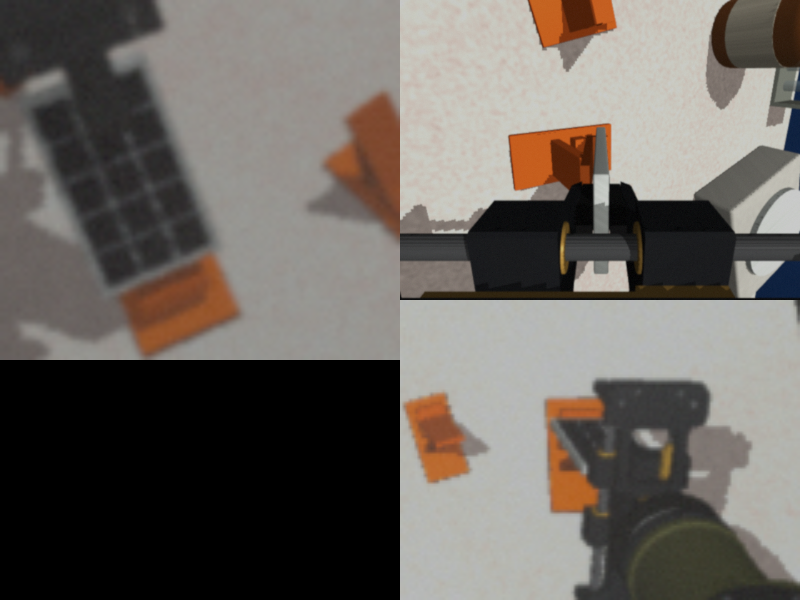

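The panel hangs just above the easel's ledge, parallel to the face and centred, with its lower edge at about (160,275) in the scene crop. I'll lower it slowly and watch the force.

Call:
move_arm(targets=[[[0.04,1,-2,3,0,0,0],[0.04,1,-3,6,0,0,0],[0.04,1,-4,8,0,0,0],[0.04,1,-4.5,8.5,0,0,0],[0.04,1,-4.5,8.5,0,0,0]]])

```text
clock: 10.1
tool_pos: [0.5108, -0.2522, 0.0905]
eef_rot: [0.691, 0.673, 0.181, 0.188]
contact_force: [2.8, -0.1, -1.5]
opening: 0.089
finger_force: 20.0
```

Run:
```python
from ez import *
P=foot+u*.082+n*.004+w*.003; goto(P,frame(n,-u))
```

```text
t 10.1 F [ 2.8 -0.1 -1.5] fing 20.0 op 0.089 q [ 1.02  1.   -0.88  2.27  2.34  0.59 -1.72]
tcp [ 0.5108 -0.2522  0.0905] d [ 0.7 -2.1  1.1] turn [0.3 0.1 0. ]
```

Call:
move_arm(targets=[[[0.04,0,0,1,0,0,0],[0.04,0,0,2,0,0,0],[0.04,0,0,2,0,0,0]]])

```text
clock: 10.48
tool_pos: [0.5114, -0.2521, 0.0893]
eef_rot: [0.691, 0.674, 0.181, 0.188]
contact_force: [-0.5, -0.2, 5.7]
opening: 0.09
finger_force: 20.0
```

Run:
```python
from ez import *
P=foot+u*.082+n*.004+w*.003; goto(P,frame(n,-u))
```

```text
t 10.47 F [-0.5 -0.2  5.7] fing 20.0 op 0.09 q [ 1.02  1.   -0.88  2.27  2.34  0.59 -1.72]
tcp [ 0.5114 -0.2521  0.0893] d [ 0.6 -2.  -0.3] turn [0.3 0.2 0.1]
```

Call:
move_arm(targets=[[[0.04,0,-1,-0.5,0,0,0],[0.04,0,-1.5,-0.5,0,0,0],[0.04,0,-1.5,-0.5,0,0,0],[0.2,0,-1.5,-0.5,0,0,0],[0.35,0,-1.5,-0.5,0,0,0],[0.35,0,-1.5,-0.5,0,0,0]]])

```text
clock: 11.22
tool_pos: [0.5083, -0.2522, 0.0875]
eef_rot: [0.692, 0.674, 0.18, 0.187]
contact_force: [-0.0, 0.0, -0.3]
opening: 0.348
finger_force: 0.0
```

Call:
move_arm(targets=[[[0.35,0,0,-5,0,0,0],[0.35,0,0,-20,0,0,0],[0.35,0,0,-45,0,0,0],[0.35,0,0,-90,0,0,0],[0.35,0,0,-130,0,0,0],[0.35,0,0,-130,0,0,0]]])

```text
clock: 11.98
tool_pos: [0.4428, -0.2506, 0.203]
eef_rot: [0.691, 0.674, 0.18, 0.19]
contact_force: [0.3, -1.1, -0.8]
opening: 0.351
finger_force: 0.0
```

```bash
cat >> ez.py <<'E'
def gripR(back):   # width grip tool orientation: tool y=-w, tool z tilted back by 'back' deg from vertical
    b=np.radians(back);x=np.array([np.cos(a),np.sin(a),0]);return frame(-w,-np.sin(b)*x-np.cos(b)*np.array([0,0,1.]))
E
python3 - <<'E'
from ez import *
pc=foot+u*.062+n*.004   # grasp 7 mm above centre
R=gripR(15)
for back in (.12,0): goto(pc+R[:,2]*(.019-back),R)
shot('J')
s=r.snapshot('scene')[:,:,::-1];t=r.snapshot('top')[:,:,::-1]
o=np.zeros((600,800,3),np.uint8)
o[:360,:400]=cv2.resize(s[215:305,110:210],(400,360));o[:300,400:]=cv2.resize(cv2.imread('pics/w_J.png'),(400,300));o[300:,400:]=cv2.resize(t[180:280,330:463],(400,300));cv2.imwrite('pics/m6.png',o)
E
```

```text
t 11.97 F [ 0.3 -1.1 -0.8] fing 0.0 op 0.351 q [ 1.14  0.68 -0.88  2.36  2.21  0.34 -1.68]
tcp [ 0.4428 -0.2506  0.203 ] d [-1.7 71.6 81.5] turn [ 35.7 -35.1  84.8]
t 11.97 F [ 0.3 -1.1 -0.8] fing 0.0 op 0.351 q [ 1.14  0.68 -0.88  2.36  2.21  0.34 -1.68]
tcp [ 0.4428 -0.2506  0.203 ] d [ -1.  -13.7 165.9] turn [ 35.7 -35.1  84.8]
J 11.975 [ 0.4428 -0.2506  0.203 ] [0.6913 0.6736 0.1799 0.1895] cam [ 0.37  -0.173  0.33 ]
```

View pics/m6.png

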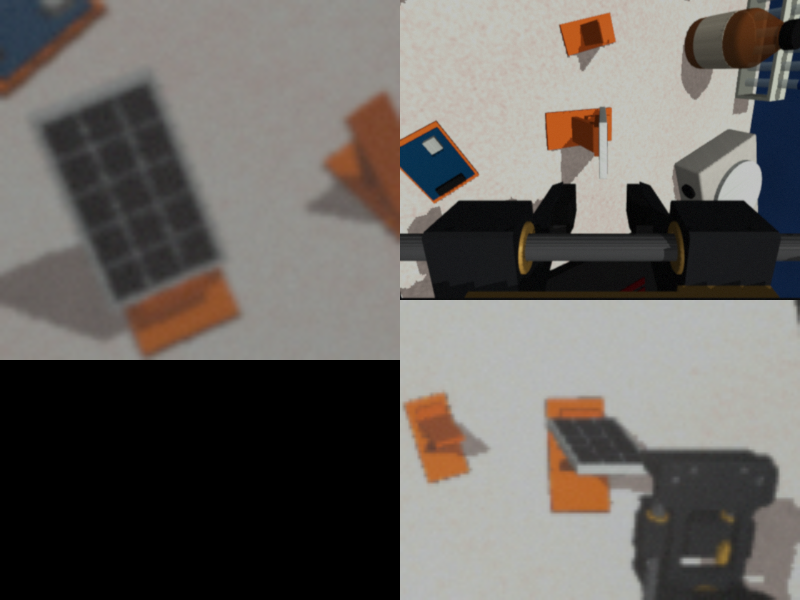

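The panel now rests flat and centred on the easel in all three views. I'll take the wrist out of the tilted pose and turn it for a grip across the width.

Call:
move_arm(targets=[[[1,0,20,-30,10,0,0],[1,0,45,-30,20,0,0],[1,0,60,-20,30,0,0],[1,0,70,-20,40,0,0],[1,0,70,-20,45,0,0],[1,0,70,-20,45,0,0]]])

```text
clock: 12.88
tool_pos: [0.4959, -0.248, 0.2539]
eef_rot: [0.721, 0.692, -0.036, 0.005]
contact_force: [0.8, -2.0, -1.2]
opening: 0.993
finger_force: 0.0
```

Run:
```python
from ez import *
pc=foot+u*.062+n*.004
R=gripR(15)
goto(pc+R[:,2]*(.019-.12),R)
```

```text
t 12.88 F [ 0.8 -2.  -1.2] fing 0.0 op 0.993 q [ 0.84  0.71 -0.89  1.73  0.69  1.08 -0.34]
tcp [ 0.4959 -0.248   0.2539] d [-0.4 53.5 83.1] turn [12.4 -7.3 88.3]
```

Call:
move_arm(targets=[[[1,0,20,0,1.4,-0.8,10],[1,0,40,10,2.8,-1.6,20],[1,0,53,20,4.2,-2.4,30],[1,0,53,20,5.6,-3.2,40],[1,0,53,20,7,-4,50],[1,0,53,20,8.4,-5,60],[1,0,53,30,10,-6,70],[1,0,53,45,11.2,-6.6,80],[1,0,53,60,12.4,-7.3,88.3],[1,0,53,60,12.4,-7.3,88.3]]])

```text
clock: 14.12
tool_pos: [0.5437, -0.2573, 0.1883]
eef_rot: [0.991, -0.015, -0.132, -0.0]
contact_force: [0.0, 0.9, 0.2]
opening: 0.997
finger_force: 0.0
```

Run:
```python
from ez import *
pc=foot+u*.062+n*.004
R=gripR(15)
for b in (.05,0): goto(pc+R[:,2]*(.019-b),R)
shot('K')
c,im=pickle.load(open('pics/w_K.pkl','rb'))
# predict panel corners in wrist image, and segment bright frame/dark glass near
for k in [(.0,-.03),(0,.03),(.11,-.03),(.11,.03)]:print('corner',k,proj(c,foot+u*k[0]+n*.008+w*k[1]).round(1))
g=im.astype(int).sum(2)//3
p=proj(c,foot+u*.06+n*.008);v=int(p[1]);print(v,[(x,int(g[v,x])) for x in range(int(p[0])-75,int(p[0])+76,3)])
x=int(p[0])+8;print(x,[(y,int(g[y,x])) for y in range(40,330,4)])
```

```text
t 14.12 F [0.  0.9 0.2] fing 0.0 op 0.997 q [ 0.53  0.86 -0.42  1.43  0.39  1.2  -1.59]
tcp [ 0.5437 -0.2573  0.1883] d [ 7.  -2.1 88.4] turn [ 0.1  0.1 -0.2]
t 14.12 F [0.  0.9 0.2] fing 0.0 op 0.997 q [ 0.53  0.86 -0.42  1.43  0.39  1.2  -1.59]
tcp [ 0.5437 -0.2573  0.1883] d [  7.1  -2.2 138.4] turn [ 0.1  0.1 -0.2]
K 14.125 [ 0.5437 -0.2573  0.1883] [ 9.912e-01 -1.490e-02 -1.315e-01 -4.000e-04] cam [ 0.651 -0.259  0.311]
corner (0.0, -0.03) [316.2 123.3]
corner (0, 0.03) [242.7 123.7]
corner (0.11, -0.03) [324.3 248.8]
corner (0.11, 0.03) [235.3 249.3]
186 [(204, 206), (207, 204), (210, 205), (213, 209), (216, 210), (219, 205), (222, 208), (225, 206), (228, 208), (231, 210), (234, 208), (237, 208), (240, 160), (243, 145), (246, 10), (249, 5), (252, 3), (255, 4), (258, 7), (261, 2), (264, 7), (267, 87), (270, 16), (273, 2), (276, 5), (279, 4), (282, 8), (285, 5), (288, 7), (291, 84), (294, 28), (297, 2), (300, 5), (303, 9), (306, 8), (309, 4), (312, 2), (315, 79), (318, 151), (321, 196), (324, 211), (327, 208), (330, 207), (333, 210), (336, 205), (339, 205), (342, 206), (345, 206), (348, 209), (351, 210), (354, 208)]
287 [(40, 206), (44, 210), (48, 212), (52, 208), (56, 211), (60, 207), (64, 206), (68, 205), (72, 210), (76, 209), (80, 208), (84, 207), (88, 207), (92, 182), (96, 116), (100, 116), (104, 116), (108, 115), (112, 75), (116, 86), (120, 98), (124, 120), (128, 75), (132, 5), (136, 3), (140, 6), (144, 2), (148, 78), (152, 4), (156, 5), (160, 7), (164, 4), (168, 82), (172, 6), (176, 4), (180, 5), (184, 5), (188, 4), (192, 83), (196, 3), (200, 3), (204, 5), (208, 3), (212, 7), (216, 80), (220, 10), (224, 8), (228, 3), (232, 6), (236, 4), (240, 7), (244, 142), (248, 168), (252, 182), (256, 209), (260, 208), (264, 209), (268, 203), (272, 203), (276, 196), (280, 51), (284, 76), (288, 45), (292, 49), (296, 48), (300, 26), (304, 49), (308, 46), (312, 48), (316, 46), (320, 64), (324, 205), (328, 28)]
```

The panel corners I predicted from the easel pose match the image to within about 1 px. I'll descend for the width grip about 15 mm above the panel's centre, which leaves palm clearance.

Call:
move_arm(targets=[[[1,1.5,-2,40,0,0,0],[1,1.5,-2,80,0,0,0],[1,1.5,-2,105,0,0,0],[1,1.5,-2,122,0,0,0],[1,1.5,-2,132.5,0,0,0],[1,1.5,-2,132.5,0,0,0],[1,1.5,-2,132.5,0,0,0]]])

```text
clock: 15.05
tool_pos: [0.5134, -0.2553, 0.0634]
eef_rot: [0.992, -0.016, -0.128, 0.0]
contact_force: [1.2, -0.5, 0.2]
opening: 0.996
finger_force: 0.0
```

Run:
```python
from ez import *
pc=foot+u*.070+n*.004
R=gripR(15)
goto(pc+R[:,2]*.019,R)
```

```text
t 15.05 F [ 1.2 -0.5  0.2] fing 0.0 op 0.996 q [ 0.53  0.98 -0.37  1.6   0.48  0.91 -1.68]
tcp [ 0.5134 -0.2553  0.0634] d [-1.9 -0.7  4.2] turn [ 0.2 -0.3 -0.3]
```

Call:
move_arm(targets=[[[1,-1.5,-0.5,3.5,0,0,0],[1,-1.5,-0.5,3.5,0,0,0],[0.75,-1.5,-0.5,3.5,0,0,0],[0.6,-1.5,-0.5,3.5,0,0,0],[0.6,-1.5,-0.5,3.5,0,0,0],[0.6,-1.5,-0.5,3.5,0,0,0]]], newtons=25)

```text
clock: 15.8
tool_pos: [0.5102, -0.2548, 0.0597]
eef_rot: [0.992, -0.016, -0.129, 0.0]
contact_force: [0.3, -0.2, 0.0]
opening: 0.677
finger_force: 25.0
```

Run:
```python
from ez import *
pc=foot+u*.070+n*.004
R=gripR(15)
goto(pc+R[:,2]*.019,R)
```

```text
t 15.8 F [ 0.3 -0.2  0. ] fing 25.0 op 0.677 q [ 0.53  0.99 -0.37  1.61  0.48  0.9  -1.69]
tcp [ 0.5102 -0.2548  0.0597] d [ 0.3 -0.3 -0.2] turn [ 0.2 -0.2 -0.4]
```

```bash
cat > mt.py <<'E'
from ez import *
tcp0=np.array([.5102,-.2548,.0597]);Rt0=Rot.from_quat([.992,-.016,-.129,0]).as_matrix()
Q=np.array([n,w,u]).T              # panel axes at grasp (n, w, u)
K=Q.T@Rt0; off=Q.T@(tcp0-foot)     # tool in panel (origin back lower edge)
psi=np.radians(-9.0);O=np.array([.5428,.0170,.110])
D=np.array([np.cos(psi)*.866,np.sin(psi)*.866,-.5]);Y=np.array([-np.sin(psi),np.cos(psi),0]);N=np.array([np.cos(psi)*.5,np.sin(psi)*.5,.866])
def pose(f,h,th):
    t=np.radians(th);U=-np.cos(t)*D+np.sin(t)*N;M=np.cos(t)*N+np.sin(t)*D
    P=np.array([M,Y,U]).T;return O+f*D*.001+h*N*.001+P@off,P@K
def where():
    s=r.get_state();P=Rot.from_quat(s['eef_rot']).as_matrix()@K.T;F=np.array(s['tool_pos'])-P@off-O
    print('foot in mount x,y,h:',np.round(np.array([F@D,F@Y,F@N])*1e3,1),'tilt',round(np.degrees(np.arctan2(P[:,2]@N,-P[:,2]@D)),1),'yaw',round(np.degrees(np.arcsin(-P[:,1]@D)),2),'roll',round(np.degrees(np.arcsin(P[:,1]@N)),2))
E
python3 - <<'E'
from mt import *
print(off)
for k in((35,60,8),(35,12,8)):goto(*pose(*k))
E
```

```text
[-0.00977375 -0.00026355  0.05668006]
t 15.8 F [ 0.3 -0.2  0. ] fing 25.0 op 0.677 q [ 0.53  0.99 -0.37  1.61  0.48  0.9  -1.69]
tcp [ 0.5102 -0.2548  0.0597] d [   3.5 -270.7 -118.1] turn [ 0.7 21.9  7.6]
t 15.8 F [ 0.3 -0.2  0. ] fing 25.0 op 0.677 q [ 0.53  0.99 -0.37  1.61  0.48  0.9  -1.69]
tcp [ 0.5102 -0.2548  0.0597] d [  -8.9 -273.9  -71.8] turn [ 0.7 21.9  7.6]
```

Call:
move_arm(targets=[[[0.6,-4,0,-4,0,0,0],[0.6,-14,0,-14,0,0,0],[0.6,-25,0,-35,0,0,0],[0.6,-35,0,-80,0,0,0],[0.6,-45,0,-130,0,0,0],[0.6,-55,0,-180,0,0,0],[0.6,-55,0,-180,0,0,0]]])

```text
clock: 16.68
tool_pos: [0.5048, -0.2538, 0.252]
eef_rot: [0.992, -0.016, -0.125, 0.002]
contact_force: [-0.2, -0.2, -2.9]
opening: 0.667
finger_force: 25.0
```

Run:
```python
from mt import *
for k in((35,60,8),(35,12,8)):goto(*pose(*k))
```

```text
t 16.68 F [-0.2 -0.2 -2.9] fing 25.0 op 0.667 q [ 0.58  0.73 -0.45  1.51  0.36  1.23 -1.58]
tcp [ 0.5048 -0.2538  0.252 ] d [  57.2 -271.    66.4] turn [ 0.8 21.5  7.6]
t 16.68 F [-0.2 -0.2 -2.9] fing 25.0 op 0.667 q [ 0.58  0.73 -0.45  1.51  0.36  1.23 -1.58]
tcp [ 0.5048 -0.2538  0.252 ] d [  44.4 -274.3  112.5] turn [ 0.8 21.5  7.6]
```

Call:
move_arm(targets=[[[0.6,10,-50,0,0,4,1],[0.6,20,-110,0,0,8,3],[0.6,35,-170,0,0.4,13,5],[0.6,45,-230,0,0.8,18,7],[0.6,57,-271,15,0.8,21.5,7.6],[0.6,57,-271,40,0.8,21.5,7.6],[0.6,57,-271,60,0.8,21.5,7.6],[0.6,57,-271,60,0.8,21.5,7.6],[0.6,57,-271,60,0.8,21.5,7.6]]])

```text
clock: 17.8
tool_pos: [0.5512, 0.0155, 0.1741]
eef_rot: [0.995, -0.082, 0.059, 0.005]
contact_force: [1.1, -0.0, -2.4]
opening: 0.671
finger_force: 25.0
```

Run:
```python
from mt import *
where()
goto(*pose(35,12,8));shot('L')
c,im=pickle.load(open('pics/w_L.pkl','rb'))
cv2.imwrite('pics/scene2.png',r.snapshot('scene')[:,:,::-1]);where()
goto(*pose(35,12,8))
# check: red stop lip & foot corners in wrist image
hsv=cv2.cvtColor(im,cv2.COLOR_RGB2HSV);m=(((hsv[...,0]<4)|(hsv[...,0]>175))&(hsv[...,1]>150)&(hsv[...,2]>60)).astype(np.uint8);m[330:]=0
for k in cv2.findContours(m,cv2.RETR_EXTERNAL,cv2.CHAIN_APPROX_NONE)[0]:
    if cv2.contourArea(k)>60: print('red',cv2.approxPolyDP(k,2,True)[:,0].tolist())
s=r.get_state();P=Rot.from_quat(s['eef_rot']).as_matrix()@K.T;F=np.array(s['tool_pos'])-P@off
for a_,b_ in((.008,-.03),(.008,.03)):print('pred foot corner',proj(c,F+P@np.array([a_,b_,0])).round(1))
for y in(-22,22):print('pred lip tip',proj(c,O+D*.044+Y*y*.001+N*.013).round(1))
g=im.astype(int).sum(2)//3
print([(v,im[v,281].tolist()) for v in range(40,200,4)])
```

```text
foot in mount x,y,h: [32.9  0.1 61.2] tilt 8.4 yaw 0.02 roll 0.11
t 17.8 F [ 1.1 -0.  -2.4] fing 25.0 op 0.671 q [ 0.06  0.66 -0.3   1.96  0.5   0.48 -2.35]
tcp [0.5512 0.0155 0.1741] d [-27.9   0.2  41. ] turn [-0.1  0.4 -0. ]
L 17.8 [0.5512 0.0155 0.1741] [ 0.9949 -0.0819  0.0586  0.0048] cam [0.605 0.007 0.329]
foot in mount x,y,h: [33.1  0.2 61.9] tilt 8.4 yaw 0.02 roll 0.14
t 17.9 F [ 0.3  0.4 -1.7] fing 25.0 op 0.67 q [ 0.06  0.66 -0.3   1.96  0.5   0.48 -2.35]
tcp [0.5518 0.0155 0.1746] d [-28.6   0.4  41.4] turn [-0.1  0.4 -0.1]
pred foot corner [344.4 141.6]
pred foot corner [216.8 142.6]
pred lip tip [316.6 175.3]
pred lip tip [246.2 175.9]
[(40, [237, 238, 233]), (44, [241, 241, 237]), (48, [241, 242, 239]), (52, [241, 242, 237]), (56, [241, 241, 240]), (60, [241, 242, 240]), (64, [241, 239, 233]), (68, [242, 241, 236]), (72, [241, 242, 239]), (76, [240, 241, 238]), (80, [241, 242, 238]), (84, [241, 239, 234]), (88, [241, 242, 238]), (92, [241, 241, 240]), (96, [242, 242, 241]), (100, [241, 242, 240]), (104, [241, 242, 241]), (108, [242, 243, 242]), (112, [238, 238, 237]), (116, [78, 78, 77]), (120, [77, 77, 76]), (124, [78, 80, 78]), (128, [75, 74, 76]), (132, [79, 78, 78]), (136, [77, 80, 78]), (140, [77, 75, 76]), (144, [155, 158, 153]), (148, [227, 230, 226]), (152, [86, 88, 87]), (156, [11, 13, 20]), (160, [1, 7, 18]), (164, [6, 8, 18]), (168, [5, 4, 17]), (172, [11, 11, 22]), (176, [7, 8, 21]), (180, [4, 11, 18]), (184, [6, 8, 16]), (188, [176, 182, 178]), (192, [4, 10, 19]), (196, [0, 0, 14])]
```

Call:
move_arm(targets=[[[0.6,-10,0,15,0,0.4,0],[0.6,-20,0,28,0,0.4,0],[0.6,-28,0.3,38,0,0.4,0],[0.6,-28.5,0.3,41,0,0.4,0],[0.6,-28.5,0.3,41,0,0.4,0]]])

```text
clock: 18.52
tool_pos: [0.5289, 0.0192, 0.1303]
eef_rot: [0.995, -0.082, 0.063, 0.005]
contact_force: [-0.5, -0.1, -1.4]
opening: 0.67
finger_force: 25.0
```

Run:
```python
from mt import *
where();goto(*pose(35,2,8))
cs=cam('scene');im=r.snapshot('scene');cv2.imwrite('pics/scene3.png',im[:,:,::-1]);where();goto(*pose(35,2,8));goto(*pose(57,2,8))
s=r.get_state();P=Rot.from_quat(s['eef_rot']).as_matrix()@K.T;F=np.array(s['tool_pos'])-P@off
for b in(-.03,0,.03):print('pred foot back/front',proj(cs,F+P@np.array([0,b,0])).round(1),proj(cs,F+P@np.array([.008,b,0])).round(1))
for h in (0,13):print('pred mount x=51 edges',h,[proj(cs,O+D*.051+Y*y+N*h*.001).round(1).tolist() for y in(-.018,.018)])
hsv=cv2.cvtColor(im,cv2.COLOR_RGB2HSV);m=(((hsv[...,0]<5)|(hsv[...,0]>174))&(hsv[...,1]>130)).astype(np.uint8)
for k in cv2.findContours(m[:300],cv2.RETR_EXTERNAL,cv2.CHAIN_APPROX_NONE)[0]:
    if cv2.contourArea(k)>30: print('red',cv2.approxPolyDP(k,1.5,True)[:,0].tolist())
```

```text
foot in mount x,y,h: [35.1  0.3 12.4] tilt 8.0 yaw 0.04 roll 0.13
t 18.52 F [-0.5 -0.1 -1.4] fing 25.0 op 0.67 q [-0.03  0.71 -0.19  2.07  0.58  0.3  -2.45]
tcp [0.5289 0.0192 0.1303] d [-6.4  0.4  8.1] turn [-0.1 -0.  -0. ]
foot in mount x,y,h: [35.2  0.4 12.5] tilt 7.9 yaw 0.04 roll 0.13
t 18.57 F [-0.3  0.4 -1.2] fing 25.0 op 0.669 q [-0.03  0.71 -0.19  2.07  0.58  0.3  -2.45]
tcp [0.529  0.0193 0.1304] d [-6.5  0.4  8.2] turn [-0.1 -0.1 -0. ]
t 18.57 F [-0.3  0.4 -1.2] fing 25.0 op 0.669 q [-0.03  0.71 -0.19  2.07  0.58  0.3  -2.45]
tcp [0.529  0.0193 0.1304] d [11.   0.2 21.6] turn [-0.1 -0.1 -0. ]
pred foot back/front [262.3 220.2] [263.1 220.1]
pred foot back/front [276.4 216.1] [277.3 215.9]
pred foot back/front [290.3 212. ] [291.4 211.8]
pred mount x=51 edges 0 [[269.1, 227.1], [285.7, 222.2]]
pred mount x=51 edges 13 [[270.2, 226.1], [287.1, 221.1]]
red [[289, 220], [284, 219], [270, 223], [270, 230], [288, 225]]
```

The wrist is getting close to its singularity here (q6=0.30, q7=-2.45). Before inserting, I'll test the final orientation in free space above the mount.

Run:
```python
from mt import *
goto(*pose(50,25,8));goto(*pose(50,25,0))
```

```text
t 18.57 F [-0.3  0.4 -1.2] fing 25.0 op 0.669 q [-0.03  0.71 -0.19  2.07  0.58  0.3  -2.45]
tcp [0.529  0.0193 0.1304] d [19.4  0.2 -1. ] turn [-0.1 -0.1 -0. ]
t 18.57 F [-0.3  0.4 -1.2] fing 25.0 op 0.669 q [-0.03  0.71 -0.19  2.07  0.58  0.3  -2.45]
tcp [0.529  0.0193 0.1304] d [15.2  0.2  5.9] turn [-0.1  7.9 -0. ]
```

Call:
move_arm(targets=[[[0.6,10,0,-4,0,2,0],[0.6,15,0,0,0,5,0],[0.6,15,0,5,0,8,0],[0.6,15,0,6,0,8,0],[0.6,15,0,6,0,8,0]]])

```text
clock: 19.2
tool_pos: [0.5472, 0.0179, 0.1292]
eef_rot: [0.988, -0.082, 0.13, 0.01]
contact_force: [0.1, -0.3, -1.2]
opening: 0.671
finger_force: 25.0
```

Run:
```python
from mt import *
where();goto(*pose(50,25,0))
```

```text
foot in mount x,y,h: [50.7  1.8 28.3] tilt 0.2 yaw -0.01 roll 0.2
t 19.2 F [ 0.1 -0.3 -1.2] fing 25.0 op 0.671 q [-0.22  0.71  0.08  2.15  0.76  0.04 -2.65]
tcp [0.5472 0.0179 0.1292] d [-2.9  1.8  2. ] turn [-0.1  0.2 -0.1]
```

Confirmed: q6 and q7 reach their limits there, so this grip angle can't seat the panel. I'll set the panel back on the easel and re-grip with the tool tilted 20° further back.

Run:
```python
from mt import *
b=np.array
goto(tcp0+b([0,0,.19]),Rt0); 
ct=cam('top');print(onz(ct,341,147,0),onz(ct,343,158,0),onz(ct,348,128,.15))
```

```text
t 19.2 F [ 0.1 -0.3 -1.2] fing 25.0 op 0.671 q [-0.22  0.71  0.08  2.15  0.76  0.04 -2.65]
tcp [0.5472 0.0179 0.1292] d [  39.5  274.8 -114.8] turn [ -0.4 -29.7  -7.8]
[ 0.76426155 -0.14157717  0.        ] [ 0.73241638 -0.14549224  0.        ] [ 0.75493723 -0.13827227  0.15      ]
```

Call:
move_arm(targets=[[[0.6,-5,0,-40,0,-8,0],[0.6,-5,0,-80,0,-12,0],[0.6,0,5,-110,0,-15,0],[0.6,0,5,-110,0,-15,0]]])

```text
clock: 19.7
tool_pos: [0.5215, 0.0164, 0.2393]
eef_rot: [0.996, -0.085, 0.003, -0.002]
contact_force: [-0.2, -0.2, -2.1]
opening: 0.669
finger_force: 25.0
```

Run:
```python
from mt import *
b=np.array
goto(tcp0+b([0,0,.16]),Rt0);goto(tcp0+u*.03+n*.002,Rt0)
```

```text
t 19.7 F [-0.2 -0.2 -2.1] fing 25.0 op 0.669 q [ 0.26  0.6  -0.6   1.87  0.46  0.8  -2.33]
tcp [0.5215 0.0164 0.2393] d [ 34.8 269.3  18.4] turn [ -1.5 -15.2  -7.9]
t 19.7 F [-0.2 -0.2 -2.1] fing 25.0 op 0.669 q [ 0.26  0.6  -0.6   1.87  0.46  0.8  -2.33]
tcp [0.5215 0.0164 0.2393] d [ 20.8 271.9 151.3] turn [ -1.5 -15.2  -7.9]
```

Call:
move_arm(targets=[[[0.6,10,55,0,0,-3,-1],[0.6,20,115,0,-0.5,-7,-3],[0.6,30,175,0,-1,-11,-5],[0.6,35,235,0,-1.5,-15.2,-7.9],[0.6,33,271,30,-1.5,-15.2,-7.9],[0.6,30,271,70,-1.5,-15.2,-7.9],[0.6,25,271,110,-1.5,-15.2,-7.9],[0.6,21,271.5,140,-1.5,-15.2,-7.9],[0.6,21,271.5,150,-1.5,-15.2,-7.9],[0.6,21,271.5,150,-1.5,-15.2,-7.9]]])

```text
clock: 20.95
tool_pos: [0.4941, -0.2545, 0.0851]
eef_rot: [0.991, -0.013, -0.133, 0.002]
contact_force: [0.7, -0.3, -0.3]
opening: 0.67
finger_force: 25.0
```

Run:
```python
from mt import *
goto(tcp0+u*.03+n*.002,Rt0);goto(tcp0+u*.001+n*.001,Rt0)
```

```text
t 20.95 F [ 0.7 -0.3 -0.3] fing 25.0 op 0.67 q [ 0.63  0.97 -0.54  1.64  0.61  0.99 -1.79]
tcp [ 0.4941 -0.2545  0.0851] d [ 2.3 -0.1 -2.2] turn [0.3 0.5 0.3]
t 20.95 F [ 0.7 -0.3 -0.3] fing 25.0 op 0.67 q [ 0.63  0.97 -0.54  1.64  0.61  0.99 -1.79]
tcp [ 0.4941 -0.2545  0.0851] d [22.2 -0.3 18.9] turn [0.3 0.5 0.3]
```

Call:
move_arm(targets=[[[0.6,2.3,0,-2,0.3,0.5,0.3],[0.6,8,0,4,0.3,0.5,0.3],[0.6,15,0,11,0.3,0.5,0.3],[0.6,20,0,16.5,0.3,0.5,0.3],[0.6,21.5,0,18,0.3,0.5,0.3],[0.6,21.5,0,18,0.3,0.5,0.3]]])

```text
clock: 21.7
tool_pos: [0.5091, -0.2551, 0.062]
eef_rot: [0.991, -0.016, -0.13, 0.0]
contact_force: [-0.2, -0.1, -1.3]
opening: 0.669
finger_force: 25.0
```

Run:
```python
from mt import *
goto(tcp0,Rt0)
R=gripR(35);pc=foot+u*.068+n*.004
goto(pc+R[:,2]*.019,R)
```

```text
t 21.7 F [-0.2 -0.1 -1.3] fing 25.0 op 0.669 q [ 0.61  1.01 -0.53  1.61  0.62  0.98 -1.8 ]
tcp [ 0.5091 -0.2551  0.062 ] d [ 1.6 -0.3  1.9] turn [0.  0.1 0.1]
t 21.7 F [-0.2 -0.1 -1.3] fing 25.0 op 0.669 q [ 0.61  1.01 -0.53  1.61  0.62  0.98 -1.8 ]
tcp [ 0.5091 -0.2551  0.062 ] d [-3.2 -0.6  2. ] turn [  0.1 -20.1  -0.3]
```

Down the last ~2 mm, then release.

Call:
move_arm(targets=[[[0.6,1,0,1,0,0,0],[0.6,1.6,0,2,0,0,0],[0.6,1.6,0,2,0,0,0],[0.8,1.6,0,2,0,0,0],[1,1.6,0,2,0,0,0],[1,1.6,0,2,0,0,0]]])

```text
clock: 22.45
tool_pos: [0.5101, -0.2553, 0.0599]
eef_rot: [0.991, -0.016, -0.13, 0.0]
contact_force: [0.1, 0.6, 0.0]
opening: 0.986
finger_force: 0.0
```

Run:
```python
from mt import *
R=gripR(35);pc=foot+u*.068+n*.004
goto(pc+R[:,2]*.019,R)
```

```text
t 22.45 F [0.1 0.6 0. ] fing 0.0 op 0.986 q [ 0.61  1.01 -0.53  1.6   0.62  0.98 -1.8 ]
tcp [ 0.5101 -0.2553  0.0599] d [-4.6 -0.8  0.2] turn [  0.1 -20.1  -0.4]
```

Call:
move_arm(targets=[[[1,-1.5,-0.3,0,0,-7,0],[1,-3,-0.6,0,0,-14,-0.2],[1,-4.5,-0.7,0,0,-20,-0.4],[1,-4.5,-0.7,0,0,-20,-0.4],[1,-4.5,-0.7,0,0,-20,-0.4]]])

```text
clock: 23.08
tool_pos: [0.5055, -0.2546, 0.0611]
eef_rot: [0.954, -0.012, -0.3, -0.003]
contact_force: [-0.7, -0.2, 0.3]
opening: 0.998
finger_force: 0.0
```

Run:
```python
from mt import *
R=gripR(35);pc=foot+u*.068+n*.004
goto(pc+R[:,2]*.019,R)
shot('M');c,im=pickle.load(open('pics/w_M.pkl','rb'));g=im.astype(int).sum(2)//3
for k in [(.0,-.03),(0,.03),(.11,-.03),(.11,.03)]:print('corner',k,proj(c,foot+u*k[0]+n*.008+w*k[1]).round(1))
for z in (.02,.035):
  p=proj(c,foot+u*z+n*.008);v=int(p[1]);row=g[v];d=[x for x in range(int(p[0])-100,int(p[0])+100) if row[x]<60];print(z,v,'dark',d[0],d[-1],'pred',[proj(c,foot+u*z+n*.008+w*y).round(1).tolist() for y in(.03,-.03)])
x=int(proj(c,foot+u*.03+n*.008)[0])+8;print(x,[(y,int(g[y,x])) for y in range(90,200,3)])
```

```text
t 23.07 F [-0.7 -0.2  0.3] fing 0.0 op 0.998 q [ 0.51  1.17 -0.48  1.28  0.52  1.45 -1.69]
tcp [ 0.5055 -0.2546  0.0611] d [ 0.2 -0.2  0.1] turn [ 0.1 -0.1  0. ]
M 23.075 [ 0.5055 -0.2546  0.0611] [ 0.954  -0.012  -0.2996 -0.0027] cam [ 0.648 -0.257  0.14 ]
corner (0.0, -0.03) [357.  121.6]
corner (0, 0.03) [208.6 121.7]
corner (0.11, -0.03) [366.7 412.8]
corner (0.11, 0.03) [200.  413.1]
0.02 169 dark 217 350 pred [[207.2, 169.8], [358.6, 169.7]]
0.035 207 dark 216 350 pred [[206.1, 207.2], [359.9, 207.1]]
290 [(90, 94), (93, 94), (96, 94), (99, 91), (102, 87), (105, 91), (108, 103), (111, 114), (114, 115), (117, 118), (120, 87), (123, 157), (126, 174), (129, 201), (132, 91), (135, 10), (138, 10), (141, 13), (144, 8), (147, 13), (150, 5), (153, 12), (156, 12), (159, 7), (162, 8), (165, 11), (168, 11), (171, 6), (174, 13), (177, 8), (180, 113), (183, 101), (186, 15), (189, 15), (192, 13), (195, 12), (198, 13)]
```

The panel is exactly where predicted. I'll grip it.

Call:
move_arm(targets=[[[0.8,0,0,0,0,0,0],[0.6,0,0,0,0,0,0],[0.6,0,0,0,0,0,0],[0.6,0,0,0,0,0,0],[0.6,0,0,0,0,0,0]]], newtons=25)

```text
clock: 23.75
tool_pos: [0.5057, -0.2547, 0.0612]
eef_rot: [0.954, -0.012, -0.3, -0.003]
contact_force: [-0.2, -1.0, 2.8]
opening: 0.669
finger_force: 25.0
```

```bash
python3 - <<'E'
from ez import *
P=[];Qs=[]
s=r.get_state();print(s['tool_pos'],s['eef_rot'])
t=open('mt.py').read().split('\n')
t[1]=f"tcp0=np.array({np.round(s['tool_pos'],5).tolist()});Rt0=Rot.from_quat({np.round(s['eef_rot'],5).tolist()}).as_matrix()"
open('mt.py','w').write('\n'.join(t))
E
python3 - <<'E'
from mt import *
print(off,s if 0 else '');goto(tcp0+u*.03+n*.002,Rt0);goto(tcp0+np.array([0,0,.19]),Rt0);goto(*pose(35,60,8))
E
```

```text
[ 0.50565347 -0.25474969  0.06121231] [ 0.95376182 -0.0120937  -0.30030907 -0.00256621]
[-0.01295883 -0.00033267  0.06026259] 
t 23.75 F [-0.2 -1.   2.8] fing 25.0 op 0.669 q [ 0.51  1.17 -0.48  1.27  0.52  1.45 -1.69]
tcp [ 0.5057 -0.2547  0.0612] d [-26.3   0.  -14.5] turn [ 0. -0. -0.]
t 23.75 F [-0.2 -1.   2.8] fing 25.0 op 0.669 q [ 0.51  1.17 -0.48  1.27  0.52  1.45 -1.69]
tcp [ 0.5057 -0.2547  0.0612] d [-108.9    0.5 -155.7] turn [ 0. -0. -0.]
t 23.75 F [-0.2 -1.   2.8] fing 25.0 op 0.669 q [ 0.51  1.17 -0.48  1.27  0.52  1.45 -1.69]
tcp [ 0.5057 -0.2547  0.0612] d [ -34.6 -271.4 -111. ] turn [ 3.1 21.9  7. ]
```

Call:
move_arm(targets=[[[0.6,-6,0,-3,0,0,0],[0.6,-16,0,-9,0,0,0],[0.6,-32,0,-25,0,0,0],[0.6,-60,0,-70,0,0,0],[0.6,-85,0,-115,0,0,0],[0.6,-109,0,-155,0,0,0],[0.6,-109,0,-155,0,0,0]]])

```text
clock: 24.62
tool_pos: [0.5071, -0.2539, 0.2553]
eef_rot: [0.955, -0.012, -0.296, -0.002]
contact_force: [0.1, -0.4, -2.6]
opening: 0.669
finger_force: 25.0
```

Run:
```python
from mt import *
goto(*pose(35,80,8))
```

```text
t 24.62 F [ 0.1 -0.4 -2.6] fing 25.0 op 0.669 q [ 0.51  0.93 -0.52  1.19  0.43  1.73 -1.61]
tcp [ 0.5071 -0.2539  0.2553] d [  73.  -269.7   29.5] turn [ 3.1 21.4  6.9]
```

Call:
move_arm(targets=[[[0.6,10,-50,0,0,4,1],[0.6,25,-110,0,1,8,3],[0.6,40,-170,0,2,13,5],[0.6,55,-230,0,3,18,6],[0.6,73,-270,15,3.1,21.4,6.9],[0.6,73,-270,30,3.1,21.4,6.9],[0.6,73,-270,30,3.1,21.4,6.9],[0.6,73,-270,30,3.1,21.4,6.9]]])

```text
clock: 25.62
tool_pos: [0.5547, 0.0137, 0.1837]
eef_rot: [0.99, -0.078, -0.117, -0.008]
contact_force: [0.4, -0.5, -0.8]
opening: 0.663
finger_force: 25.0
```

Run:
```python
from mt import *
where();goto(*pose(35,12,8))
```

```text
foot in mount x,y,h: [35.3 -1.1 73.9] tilt 8.5 yaw -0.03 roll 0.04
t 25.62 F [ 0.4 -0.5 -0.8] fing 25.0 op 0.663 q [ 0.23  0.82 -0.57  1.6   0.36  1.07 -2.18]
tcp [0.5547 0.0137 0.1837] d [-18.   -1.2  59.8] turn [-0.   0.5 -0. ]
```

Call:
move_arm(targets=[[[0.6,-6,-1,20,0,0.5,0],[0.6,-12,-1,40,0,0.5,0],[0.6,-18,-1,56,0,0.5,0],[0.6,-18,-1,60,0,0.5,0],[0.6,-18,-1,60,0,0.5,0]]])

```text
clock: 26.25
tool_pos: [0.5244, 0.02, 0.1298]
eef_rot: [0.991, -0.078, -0.112, -0.008]
contact_force: [-0.0, -0.2, -1.8]
opening: 0.668
finger_force: 25.0
```

Run:
```python
from mt import *
where();goto(*pose(36,3,8))
shot('N');where();goto(*pose(36,3,8));goto(*pose(50,3,8))
c,im=pickle.load(open('pics/w_N.pkl','rb'));g=im.astype(int).sum(2)//3
s=r.get_state();P=Rot.from_quat(s['eef_rot']).as_matrix()@K.T;F=np.array(s['tool_pos'])-P@off
p0=proj(c,F+P@np.array([.008,0,0]));print('pred foot row',p0,[proj(c,F+P@np.array([.008,b,0])).round(1).tolist() for b in(.03,-.03)])
print([(v,im[v,int(p0[0])].tolist()) for v in range(60,190,4)])
print('pred lip tip',[proj(c,O+D*.044+Y*y*.001+N*.016).round(1).tolist() for y in (-22,22)])
hsv=cv2.cvtColor(im,cv2.COLOR_RGB2HSV);m=(((hsv[...,0]<5)|(hsv[...,0]>174))&(hsv[...,1]>130)).astype(np.uint8)
for k in cv2.findContours(m[:330],cv2.RETR_EXTERNAL,cv2.CHAIN_APPROX_NONE)[0]:
    if cv2.contourArea(k)>30: print('red',cv2.approxPolyDP(k,1.5,True)[:,0].tolist())
cs=cam('scene');im=r.snapshot('scene');cv2.imwrite('pics/scene4.png',im[:,:,::-1])
```

```text
foot in mount x,y,h: [35.5  0.5 12.3] tilt 8.0 yaw 0.01 roll 0.07
t 26.25 F [-0.  -0.2 -1.8] fing 25.0 op 0.668 q [ 0.21  0.86 -0.54  1.74  0.41  0.89 -2.24]
tcp [0.5244 0.02   0.1298] d [-2.2  0.5  9. ] turn [-0.1 -0.  -0. ]
N 26.25 [0.5244 0.02   0.1298] [ 0.9906 -0.078  -0.1122 -0.008 ] cam [0.626 0.005 0.257]
foot in mount x,y,h: [35.5  0.7 12.6] tilt 7.9 yaw 0.02 roll 0.08
t 26.3 F [-0.1 -0.5 -1.8] fing 25.0 op 0.666 q [ 0.21  0.85 -0.54  1.74  0.41  0.89 -2.24]
tcp [0.5247 0.0202 0.13  ] d [-2.4  0.7  9.3] turn [-0.1 -0.1 -0. ]
t 26.3 F [-0.1 -0.5 -1.8] fing 25.0 op 0.666 q [ 0.21  0.85 -0.54  1.74  0.41  0.89 -2.24]
tcp [0.5247 0.0202 0.13  ] d [11.   0.7 13.4] turn [-0.1 -0.1 -0. ]
pred foot row [281.16050163 121.27755628] [[207.2, 121.4], [355.1, 121.2]]
[(60, [86, 86, 86]), (64, [63, 62, 63]), (68, [133, 46, 45]), (72, [234, 46, 40]), (76, [229, 42, 35]), (80, [225, 39, 32]), (84, [227, 42, 35]), (88, [225, 40, 34]), (92, [220, 39, 34]), (96, [223, 43, 39]), (100, [222, 42, 36]), (104, [206, 37, 32]), (108, [118, 90, 89]), (112, [111, 111, 111]), (116, [113, 113, 113]), (120, [117, 118, 118]), (124, [235, 237, 234]), (128, [236, 239, 235]), (132, [199, 202, 197]), (136, [6, 8, 17]), (140, [10, 9, 17]), (144, [4, 5, 15]), (148, [9, 10, 18]), (152, [8, 8, 14]), (156, [10, 13, 18]), (160, [6, 6, 17]), (164, [8, 9, 15]), (168, [10, 11, 18]), (172, [14, 15, 21]), (176, [9, 9, 17]), (180, [110, 113, 111]), (184, [61, 65, 64]), (188, [10, 13, 20])]
pred lip tip [[335.4, 106.4], [230.2, 106.5]]
red [[230, 70], [230, 104], [232, 106], [320, 107], [334, 105], [334, 69], [273, 68]]
```

The lip is within 1 px of the prediction (row 106, columns 230-334), so alignment is good. Now down to about 3 mm above the surface, then forward under the lip.

Call:
move_arm(targets=[[[0.6,-1,0.3,4,0,0,0],[0.6,-2.4,0.6,9,0,0,0],[0.6,-2.4,0.6,9.3,0,0,0],[0.6,2,0.6,10.7,0,0,0],[0.6,7,0.6,12.2,0,0,0],[0.6,11,0.6,13.4,0,0,0],[0.6,11,0.6,13.4,0,0,0]]])

```text
clock: 27.22
tool_pos: [0.5312, 0.0185, 0.1136]
eef_rot: [0.991, -0.078, -0.113, -0.008]
contact_force: [-0.4, -0.4, -2.2]
opening: 0.666
finger_force: 25.0
```

```bash
cat > st.py <<'E'
from mt import *
where();shot('P')
c,im=pickle.load(open('pics/w_P.pkl','rb'))
print('col281',[(v,im[v,281].tolist()) for v in range(60,150,4)])
hsv=cv2.cvtColor(im,cv2.COLOR_RGB2HSV);m=(((hsv[...,0]<5)|(hsv[...,0]>174))&(hsv[...,1]>130)).astype(np.uint8)
for k in cv2.findContours(m[:330],cv2.RETR_EXTERNAL,cv2.CHAIN_APPROX_NONE)[0]:
    if cv2.contourArea(k)>30: print('red',cv2.approxPolyDP(k,1.5,True)[:,0].tolist())
for x in(44,50): print('pred lip tip',x,[proj(c,O+D*x*.001+Y*y*.001+N*.016).round(1).tolist() for y in (-22,22)])
E
python3 - <<'E'
import st
from mt import *
where();goto(*pose(57.5,1,7))
E
```

```text
foot in mount x,y,h: [49.6  0.1  1.7] tilt 8.0 yaw 0.04 roll 0.04
P 27.225 [0.5312 0.0185 0.1136] [ 0.9905 -0.0776 -0.1129 -0.0079] cam [0.633 0.003 0.24 ]
col281 [(60, [84, 84, 82]), (64, [87, 87, 88]), (68, [84, 84, 82]), (72, [85, 85, 85]), (76, [85, 85, 83]), (80, [85, 85, 83]), (84, [85, 87, 86]), (88, [73, 73, 71]), (92, [53, 49, 53]), (96, [227, 42, 36]), (100, [231, 45, 39]), (104, [230, 44, 40]), (108, [233, 46, 41]), (112, [233, 46, 40]), (116, [224, 43, 37]), (120, [221, 39, 33]), (124, [222, 40, 35]), (128, [223, 41, 38]), (132, [219, 40, 34]), (136, [48, 8, 12]), (140, [0, 4, 12]), (144, [11, 11, 18]), (148, [5, 1, 13])]
red [[225, 96], [225, 135], [338, 135], [337, 95], [253, 94]]
pred lip tip 44 [[338.6, 134.8], [225.5, 134.9]]
pred lip tip 50 [[338.6, 119.4], [225.5, 119.5]]
foot in mount x,y,h: [49.4  0.1  1.7] tilt 8.0 yaw 0.05 roll 0.04
t 27.27 F [ 0.2 -0.7 -2.1] fing 25.0 op 0.668 q [ 0.2   0.89 -0.53  1.73  0.43  0.88 -2.24]
tcp [0.5311 0.0186 0.1137] d [7.3 0.1 4.2] turn [-0.1  1.   0. ]
```

The foot is under the lip, with the glass running directly up to the red at row 135. There is no contact force yet. I'll push the stop about 6.5 mm.

Call:
move_arm(targets=[[[0.6,2,0,1,0,0.3,0],[0.6,4,0,2.2,0,0.6,0],[0.6,6,0,3.4,0,1,0],[0.6,7.3,0,4.2,0,1,0],[0.6,7.3,0,4.2,0,1,0]]])

```text
clock: 27.9
tool_pos: [0.5365, 0.0177, 0.1081]
eef_rot: [0.991, -0.077, -0.105, -0.007]
contact_force: [-4.1, 0.5, 1.2]
opening: 0.662
finger_force: 25.0
```

Run:
```python
import st
from mt import *
goto(*pose(57.5,0,3));goto(*pose(57.5,0,0))
```

```text
foot in mount x,y,h: [56.9  0.1  0.6] tilt 7.1 yaw 0.07 roll 0.0
P 27.9 [0.5365 0.0177 0.1081] [ 0.9915 -0.0774 -0.1048 -0.0071] cam [0.636 0.003 0.236]
col281 [(60, [82, 82, 81]), (64, [83, 83, 83]), (68, [83, 84, 83]), (72, [85, 84, 84]), (76, [83, 83, 82]), (80, [84, 85, 84]), (84, [85, 86, 84]), (88, [83, 83, 83]), (92, [84, 85, 85]), (96, [162, 50, 48]), (100, [222, 39, 35]), (104, [228, 44, 38]), (108, [229, 43, 36]), (112, [229, 45, 39]), (116, [230, 44, 39]), (120, [222, 41, 35]), (124, [223, 42, 36]), (128, [224, 42, 36]), (132, [222, 42, 36]), (136, [162, 27, 24]), (140, [7, 11, 20]), (144, [10, 10, 19]), (148, [7, 9, 19])]
red [[224, 98], [223, 135], [226, 138], [257, 138], [259, 136], [263, 138], [302, 138], [305, 136], [309, 138], [337, 138], [340, 135], [338, 132], [338, 97], [273, 95], [270, 97]]
pred lip tip 44 [[339.2, 152.4], [225.1, 152.4]]
pred lip tip 50 [[339.1, 136.9], [225.1, 136.9]]
t 27.95 F [-3.7  0.6  0.6] fing 25.0 op 0.668 q [ 0.2   0.89 -0.52  1.73  0.44  0.86 -2.25]
tcp [0.5366 0.0177 0.1082] d [-0.5  0.1  5.2] turn [-0.   4.1  0.1]
t 27.95 F [-3.7  0.6  0.6] fing 25.0 op 0.668 q [ 0.2   0.89 -0.52  1.73  0.44  0.86 -2.25]
tcp [0.5366 0.0177 0.1082] d [-0.9  0.1  8.4] turn [-0.   7.1  0.1]
```

Call:
move_arm(targets=[[[0.6,1,0,1,0,0.5,0],[0.6,0.9,0,3,0,2,0],[0.6,0.6,0,5,0,3.7,0],[0.6,0.5,0,5.6,0,4.1,0],[0.6,0.5,0,5.6,0,4.1,0]]])

```text
clock: 28.58
tool_pos: [0.5363, 0.0177, 0.1027]
eef_rot: [0.995, -0.078, -0.069, -0.004]
contact_force: [-4.0, 0.6, 1.3]
opening: 0.668
finger_force: 25.0
```

Run:
```python
import st
from mt import *
goto(*pose(58,0,0))
```

```text
foot in mount x,y,h: [58.9  0.1  0.2] tilt 2.9 yaw 0.08 roll 0.01
P 28.575 [0.5363 0.0177 0.1027] [ 0.9946 -0.0776 -0.0688 -0.0044] cam [0.627 0.004 0.238]
col281 [(60, [82, 82, 81]), (64, [82, 84, 83]), (68, [82, 83, 82]), (72, [85, 86, 83]), (76, [85, 85, 86]), (80, [83, 83, 83]), (84, [83, 83, 81]), (88, [83, 82, 82]), (92, [59, 59, 59]), (96, [214, 48, 41]), (100, [223, 40, 34]), (104, [238, 48, 42]), (108, [234, 44, 39]), (112, [234, 47, 40]), (116, [225, 40, 34]), (120, [220, 39, 34]), (124, [219, 39, 33]), (128, [220, 40, 33]), (132, [218, 39, 34]), (136, [120, 15, 13]), (140, [12, 15, 26]), (144, [13, 16, 25]), (148, [12, 12, 23])]
red [[224, 98], [225, 120], [223, 135], [225, 137], [338, 137], [340, 134], [338, 96], [272, 95], [225, 96]]
pred lip tip 44 [[339.7, 153.9], [224.5, 153.9]]
pred lip tip 50 [[339.4, 138.5], [224.7, 138.5]]
t 28.62 F [-4.6  0.3  1.6] fing 25.0 op 0.669 q [ 0.18  0.87 -0.49  1.8   0.49  0.74 -2.3 ]
tcp [0.5365 0.0177 0.1026] d [-1.7  0.1  3. ] turn [-0.   2.9  0.1]
```

Call:
move_arm(targets=[[[0.6,-0.5,0,1.2,0,1,0],[0.6,-0.9,0,2.2,0,2,0],[0.6,-1.3,0,3,0,2.9,0],[0.6,-1.3,0,3,0,2.9,0]]])

```text
clock: 29.12
tool_pos: [0.5352, 0.0179, 0.1002]
eef_rot: [0.996, -0.078, -0.043, -0.002]
contact_force: [-4.7, -0.6, 3.7]
opening: 0.665
finger_force: 25.0
```

Run:
```python
from mt import *
where();goto(*pose(55,0,0))
```

```text
foot in mount x,y,h: [58.5  0.1  0.6] tilt -0.1 yaw 0.09 roll 0.01
t 29.12 F [-4.7 -0.6  3.7] fing 25.0 op 0.665 q [ 0.16  0.85 -0.46  1.86  0.53  0.65 -2.35]
tcp [0.5352 0.0179 0.1002] d [-3.4  0.  -1. ] turn [-0.  -0.1  0.1]
```

Call:
move_arm(targets=[[[0.6,-1.3,0,0.6,0,0,0],[0.6,-2.5,0,0.3,0,0,0],[0.6,-3.8,0,0,0,0,0],[0.6,-3.8,0,0,0,0,0]]])

```text
clock: 29.62
tool_pos: [0.5328, 0.0187, 0.1005]
eef_rot: [0.996, -0.078, -0.042, -0.003]
contact_force: [4.5, -1.8, 2.6]
opening: 0.673
finger_force: 25.0
```

Run:
```python
import st
from mt import *
goto(*pose(55,0,0))
```

```text
foot in mount x,y,h: [56.2  0.5 -0.2] tilt -0.2 yaw 0.1 roll 0.09
P 29.625 [0.5328 0.0187 0.1005] [ 0.9961 -0.078  -0.0417 -0.0029] cam [0.616 0.006 0.241]
col281 [(60, [83, 81, 82]), (64, [85, 86, 83]), (68, [84, 86, 84]), (72, [82, 84, 83]), (76, [82, 84, 82]), (80, [82, 83, 81]), (84, [80, 82, 81]), (88, [81, 80, 80]), (92, [73, 64, 62]), (96, [230, 43, 38]), (100, [217, 34, 30]), (104, [218, 37, 33]), (108, [217, 35, 31]), (112, [217, 35, 29]), (116, [218, 39, 33]), (120, [216, 37, 33]), (124, [218, 38, 33]), (128, [217, 39, 31]), (132, [156, 25, 20]), (136, [38, 12, 23]), (140, [9, 12, 24]), (144, [6, 8, 22]), (148, [7, 4, 21])]
red [[225, 95], [225, 135], [339, 135], [338, 94], [273, 93]]
pred lip tip 44 [[340.8, 144.1], [225.1, 144.2]]
pred lip tip 50 [[340.4, 129.1], [225.4, 129.1]]
t 29.68 F [ 3.3 -1.8  4. ] fing 25.0 op 0.667 q [ 0.16  0.84 -0.46  1.87  0.53  0.64 -2.35]
tcp [0.5328 0.0187 0.1004] d [-1.   0.4 -0.9] turn [-0.1 -0.2  0.1]
```

The x force reversed from -4.7 N to +4.5 N, so the upper edge is against the keeper. The lip is at about 48 mm, meaning the stop is displaced about 4 mm, and the panel reads flat. I'll relax, release and back off.

Call:
move_arm(targets=[[[0.6,0.7,0,0,0,0,0],[0.6,0.7,0,0,0,0,0],[0.75,0.7,0,0,0,0,0],[0.95,0.7,0,0,0,0,0],[0.95,0.7,0,0,0,0,0],[0.95,0.7,0,-10,0,0,0],[0.95,0.7,0,-30,0,0,0],[0.95,0.7,0,-70,0,0,0],[0.95,0.7,0,-120,0,0,0],[0.95,0.7,0,-120,0,0,0]]])

```text
clock: 30.92
tool_pos: [0.5446, 0.0179, 0.2236]
eef_rot: [0.996, -0.078, -0.039, -0.004]
contact_force: [-0.3, -1.0, 0.4]
opening: 0.949
finger_force: 0.0
```

Run:
```python
from mt import *
shot('Z');s=r.get_state();print(s['finger_force'],np.round(s['contact_force'],1),s['clock'])
c,im=pickle.load(open('pics/w_Z.pkl','rb'))
P=np.array([N,Y,-D]).T
for f in(55,):print('pred glass corners',[proj(c,O+D*x*.001+Y*y+N*.008).round(1).tolist() for x in(55,-55) for y in(-.03,.03)])
print('lip tip 48',[proj(c,O+D*.048+Y*y+N*.016).round(1).tolist() for y in(-.022,.022)],'keeper',[proj(c,O-D*.055+Y*y+N*.005).round(1).tolist() for y in(-.018,.018)])
sc=r.snapshot('scene')[:,:,::-1];t=r.snapshot('top')[:,:,::-1]
o=np.zeros((600,800,3),np.uint8);o[:300,:400]=cv2.resize(im[:,:,::-1][0:330],(400,300));o[:300,400:]=cv2.resize(sc[170:260,210:330],(400,300));o[300:,:400]=cv2.resize(sc,(400,300));o[300:,400:]=cv2.resize(im[50:275,140:440,::-1],(400,300))
cv2.imwrite('pics/mZ.png',o)
```

```text
Z 30.925 [0.5446 0.0179 0.2236] [ 0.9962 -0.078  -0.0394 -0.0035] cam [0.627 0.005 0.364]
0.0 [-0.6  0.1  0. ] 30.975
pred glass corners [[324.9, 116.8], [242.9, 116.8], [327.8, 269.0], [240.3, 269.0]]
lip tip 48 [[315.1, 121.6], [252.9, 121.6]] keeper [[309.9, 269.0], [258.1, 269.0]]
```

View pics/mZ.png

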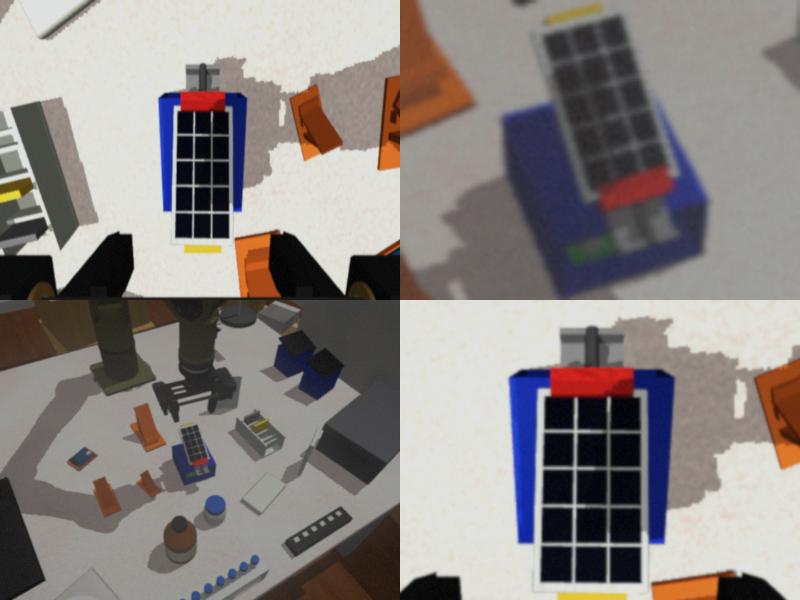

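The last picture shows the panel centred on the mount, with its foot under the red lip. Its upper edge is at row 269, exactly as predicted for x=-55 mm, and the yellow keeper is fully visible behind it. The robot is clear of everything, so I'm handing in.

```bash
python3 -c "
from plant import r
print(r.finish_job())"
```

```text
the job is handed in; nothing more can be done
None
```

The panel is clipped flat on the mount, glass up, with its lower edge under the red stop and its upper edge behind the yellow keeper. It went via the easel (set down there twice to re-grip), and I handed the job in at about 31 s.

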